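# Load a test plate into its sled and lock the sled on the slope stand

### The job

Lay the rectangular test plate in the sled's pocket and slide it fully home under the lip while the sled is still on the table. Then lift the loaded sled by its handle, set it on the sloping stand flat on the bed, between the guides, lip end down against the stop, and swing the stand's keeper arm all the way across the sled's tail. Leave the other things where they are.

Things in the scene. Friction and masses are not known exactly. Their poses are not given: they have to be found in the camera images.
- plate: Rectangular aluminium plate, 56 (x) x 46 (y) x 8 mm, 75 g nominal, flat on the table. Black plastic grip fin on its centre: 30 long (x) x 12 wide (y), top 34 mm above the underside. Origin: centre of the underside, z up. It may go into the sled either way round (half turn).
- plate_grip (a point): On the fin's axis, 28 mm above the plate's underside: a good TCP place (close along the plate's y).
- sled: Low grey sled, 150 (x) x 56 (y) mm, floor 6 mm thick, 270 g nominal, flat on the table. Origin: on its underside, z up; x runs from the lip end (-70 mm) to the tail end (+80). Handle block: steel, x 14 to 44, 18 wide (y), top 46 above the underside. Flat tail: x 44 to 80, 6 thick. Cross wall between pocket and handle: x 12 to 18, 14 high.
- sled_pocket (a point): On the pocket floor (sled x -20, y 0, z 6 mm): centre of the part not covered by the lip, where the plate goes down flat, its x along sled x. Pocket: x -64 to 12, 50 wide (y), side walls 8 high over its floor.
- sled_home (a point): On the pocket floor (sled x -36, y 0, z 6 mm): where the centre of the plate's underside lies when fully home, 16 mm towards -x of sled_pocket, against the end wall (x -70 to -64). Lip over the pocket: x -64 to -52, underside 11 above the pocket floor, top 21 above the sled's underside.
- sled_grip (a point): On the axis of the handle block, sled x 29, y 0, z 36 mm: a good TCP place (close along sled y). The loaded sled's centre of mass is roughly 25 mm towards the lip end, so grip firmly (about 50 N).
- bed: Bed of the fixed stand, tilted 30 degrees: x uphill, y across, z out of its surface. Origin on the surface where the seated sled's origin lies (axes then equal), 68 mm above the table. Surface x -86 to 110, y +-45 mm. Stop bar 16 high, uphill face at x -70. Guides x -70 to -10, faces at y +-31, flared, 15 high. The sled may not slide down by itself: push it to the stop.
- keeper (a joint): Keeper: steel bar turning about the bed's z. 0 = open (bar points uphill, bed +x), 1.57 = across the tail (bed -y), end stop 1.60. Stays where left; about 1 N at the pin moves it. Bar 12 wide, 6 thick, underside 10 mm above the bed (4 above the tail).
- keeper_pin (a point): On the axis of the upright black pin at the keeper's free end, 55 mm from the hinge axis, 38 mm above the bed. Pin 12 mm diameter, from 16 to 50 mm above the bed. With the keeper closed it stands 16 mm uphill of the seated sled's handle: pinch it along bed y, or push it.
- keeper_hinge (a point): On the keeper's hinge axis: bed x 66, y 50, z 13 mm.
- disc: Bystander: round aluminium plate, 70 mm diameter, 8 mm thick, with the same fin as the test plate; it does not fit the pocket. Origin: centre of the underside.
- weight: Bystander: small brass weight, 28 mm diameter, 22 mm high.
- driver: Bystander: screwdriver lying, 160 mm long.
- jar: Bystander: white jar, 48 mm diameter, 70 mm high.
- gauge: Bystander: steel block 50 x 30 x 14 mm.
- foam: Bystander: white foam ring, 120 mm outer diameter, 30 mm high.
- beaker: Bystander: white cup, 66 mm diameter, 75 mm high.
Mind the look-alikes: they are no part of the job. Leave any red look-alike of the part that bears bed alone.

How it is judged (in metres and radians):
On the way, in this order (a step that is already met when the one before it is completed fails the run):
1. the plate lies fully home under the lip of the sled, the sled still flat on the table (x of plate in the frame of sled between -0.042 and -0.032 m and y of plate in the frame of sled between -0.005 and 0.005 m and z of plate in the frame of sled between 0.003 and 0.009 m and angle between the z axis of plate and the z axis of sled, either way round below 0.08 rad and height (world z) of sled below 0.006 m and angle between sled's own z axis and vertical below 0.05 rad), for 0.2 s.
2. the sled, with the plate home in it, is seated on the bed between the guides and against the stop, the keeper still open (x of plate in the frame of sled between -0.042 and -0.032 m and y of plate in the frame of sled between -0.005 and 0.005 m and z of plate in the frame of sled between 0.003 and 0.009 m and angle between the z axis of plate and the z axis of sled, either way round below 0.08 rad and x of sled in the frame of bed between -0.004 and 0.004 m and y of sled in the frame of bed between -0.006 and 0.006 m and z of sled in the frame of bed between -0.003 and 0.003 m and angle between the x axis of sled and the x axis of bed, either way round below 0.08 rad and angle between the z axis of sled and the z axis of bed, either way round below 0.06 rad and value of joint keeper below 0.8 rad), for 0.2 s.
At the end, for the whole second after the job is handed in: Plate home in the sled (within 4 mm along the pocket, flat on its floor within 3 mm); sled seated on the bed (within 4 mm of the stop, flat within 3 mm and 0.06 rad, in line within 0.08 rad); keeper across the tail (at least 1.35 rad); all released and at rest (x of plate in the frame of sled between -0.042 and -0.032 m and y of plate in the frame of sled between -0.005 and 0.005 m and z of plate in the frame of sled between 0.003 and 0.009 m and angle between the z axis of plate and the z axis of sled, either way round below 0.08 rad and x of sled in the frame of bed between -0.004 and 0.004 m and y of sled in the frame of bed between -0.006 and 0.006 m and z of sled in the frame of bed between -0.003 and 0.003 m and angle between the x axis of sled and the x axis of bed, either way round below 0.08 rad and angle between the z axis of sled and the z axis of bed, either way round below 0.06 rad and value of joint keeper above 1.35 rad and linear speed of each of sled, plate below 0.02 m/s); the robot touches nothing.
It fails at once if a bystander is moved more than 30 mm (distance of any of disc, weight, driver, jar, gauge, foam, beaker from where it was at the start of the episode above 0.03 m).
It also fails if it takes over 72 s, if anything falls off the work surface, if the arm or the gripper's body presses on something with over 40 N, if the wrist force passes 120 N, or if a joint passes its speed limit or range.

### The arm

A 6-joint arm with a two-finger parallel gripper is mounted at the origin on the work surface. World frame = base frame: x ahead of the robot, y to its left, z up, the work surface at z = 0. Lengths are in mm, angles in rad, forces in N, time in s.
With the tool pointing down it reaches from about 350 to 975 mm from the base axis. Payload 7.1 kg.
Tool frame: the origin (TCP) lies between the finger pads, 19 mm behind the fingertips; this is the grasp point; z points along the fingers, y is the line along which they close (so a half turn about z gives the same grasp; the last joint's range is limited). The gripper opens to 88 mm and grips with 3 to 60 N. Pads are 20 mm wide; open, the fingers measure 115 mm over their backs; the gripper's body (75 mm by 178 mm) begins 61 mm behind the grasp point.
Start: joints at [-1.135, 0.423, 1.63, -0, 1.089, -0.019], TCP at [274.566, -561.443, 241.375] pointing down, gripper open.
Joint ranges: [-3, 3], [-0.9, 2.11], [0.09, 2.58], [-1.31, 4.45], [0.11, 2.69], [-2.54, 2.54]. Speed limits (rad/s): [2.39, 2.39, 3.01, 3.14, 3.14, 3.14].

### API

Orientations are given as a rotation vector (axis times angle).
In Python, from workcell import ctrl gives the robot as it stands.
- The arm moves only by the tool apply_moves, never from a script. Its argument "targets" is a list of rows, each an object of numbers: "tx", "ty", "tz": the shift along the world's x, y, z in m; "spin": the turn about the world's z in degrees. In form: [{"tx": .., "ty": .., "tz": .., "spin": ..}, ...]. A call has exactly 8 rows; each row is the pose to reach, as a shift and turn from the pose commanded when the call began; what a row does not reach only later rows make up. A row lasts 1/10 s, in which the tool goes at most 50 mm and 8.59 degrees, less where a joint would pass 70% of its speed; a pose out of reach is approached as far as the arm can. A call with a gripper value outside its range is refused whole. "gripper" is the closure, from -1 (fully open) to 1 (shut), set as the call begins (left out, the last holds). The fingers move at their own pace and stop on an object; the grip force is fixed at half the most. Time passes only in rows, so rows that repeat a pose let the fingers close, or fill a call up. It gives the time, the measured TCP pose, the force, the opening and the grip force at its end, in the units of the state.
- ctrl.get_obs(): the state, without advancing time (a new reading comes with each control period).
- ctrl.get_image(name): name is "scene" or "side" or "wrist"; returns the picture (420x560x3 uint8, red, green, blue); there is no depth.
- ctrl.get_calibration(name): a dict with "fov_y" (degrees; the focal length in pixels is half the picture's height over the tangent of half this angle, whatever the lens; pixels are square), "cx", "cy" (the principal point, pixels), "dist" ([k1, k2, p1, p2, k3] as OpenCV has them; the pictures are not rectified), "rvec" (rotation vector, rad) and "tvec" (3), from world to camera coordinates, as OpenCV has them. Camera axes: x right, y down, z forward; pixel columns grow to the right and rows downward; lengths in mm; the calibration is good to about 2 mm. A picture is of the moment at which its call begins: read the wrist's pose just before it. get_calibration takes no time and is no camera call; for the wrist camera it gives the pose at the moment of the call.
- ctrl.close_job(): hands the job in; it is judged then, once.
Trained networks look in the newest picture that a camera, given by its name, has taken for a name from the list of things; names that differ only in an ending like _2 or _b are one class to them, and where a whole thing is asked for, a point or a joint stands for the part that bears it (a point fixed in the world has none). Each returns a list of dicts, best first, with "score" (0 to 1); they miss things now and then, are a little off and sometimes report something else, mostly with a low value. They report only what shows in the picture. A call takes as long as a camera call. They do not tell look-alikes from the thing itself.
- ctrl.outline_of(name, camera): "pixels" (420x560 bool, what is visible of it) and "box" ([left, top, right, bottom] in pixels, round what is visible of it).
- ctrl.pinpoint(name, camera): "uv" ([column, row] in pixels: a listed point, or the origin of a listed thing).
The state is a dict: "t": time; "qpos": joint angles; "qvel": joint speeds; "joint_torque": joint torques, N m; "ee_pos": TCP position; "orientation": TCP orientation; "ft_force": force on the tool from outside, world axes, zero at the start; "moment": the same for the moment, N m; "width": finger opening in mm; "grasp_force": force on a finger pad.
Only numpy, scipy, OpenCV 4.12 (cv2) and the standard library are available. Lean on these libraries where they do the work, as an engineer would, in place of code of your own. Each camera call takes 0.05 s, during which the arm holds its last target. There are 200 camera calls.

## Working session

There is one attempt and no reset: what is moved stays moved. The work goes in short steps, Python scripts to look and compute and a tool call to move; the robot and the scene stay as the last step left them, time stands still between calls to the robot, and variables do not carry over. Pictures are saved under pics/ and viewed, at most 10 in all, crops included, and the job is handed in when it is done.

Besides the shell and the picture viewer there is one more tool, called after ">>>" as name(argument=value, ...), one argument or row to a line, values as JSON. apply_moves: Moves the arm, as the interface text tells. Its arguments: {"type":"object","properties":{"targets":{"type":"array"},"gripper":{"type":"number"}},"required":["targets"]}

```bash
mkdir -p pics; cat > h.py <<'E'
import numpy as np, cv2
from workcell import ctrl
def cal(n):
    c=ctrl.get_calibration(n); f=210/np.tan(np.radians(c["fov_y"])/2)
    K=np.array([[f,0,c["cx"]],[0,f,c["cy"]],[0,0,1.]]); R=cv2.Rodrigues(np.array(c["rvec"],float))[0]
    return K,np.array(c["dist"],float),R,np.array(c["tvec"],float).ravel()
def ray(C,uv):
    K,d,R,t=C; p=cv2.undistortPoints(np.array([[uv]],float),K,d)[0,0]
    return -R.T@t, R.T@np.array([p[0],p[1],1.])
def onz(C,uv,z):
    o,v=ray(C,uv); return o+v*(z-o[2])/v[2]
def proj(C,P):
    K,d,R,t=C; return cv2.projectPoints(np.array(P,float).reshape(-1,3),cv2.Rodrigues(R)[0],t,K,d)[0].reshape(-1,2)
def tri(Cs,uvs):
    A=np.zeros((3,3));b=np.zeros(3);L=[]
    for C,uv in zip(Cs,uvs):
        o,v=ray(C,uv);v=v/np.linalg.norm(v);M=np.eye(3)-np.outer(v,v);A+=M;b+=M@o;L.append((o,M))
    p=np.linalg.solve(A,b); return p,[np.linalg.norm(M@(p-o)) for o,M in L]
def save(n,img): cv2.imwrite(f"pics/{n}.png",cv2.cvtColor(np.ascontiguousarray(img),cv2.COLOR_RGB2BGR))
E
python3 - <<'E'
from h import *
np.set_printoptions(precision=1,suppress=True)
ims={n:ctrl.get_image(n) for n in("scene","side")}
for n in ims: save(n+"0",cv2.resize(ims[n],(800,600)))
for n in ims:
    C=cal(n); print(n,"cam at",-C[2].T@C[3])
    for k in("plate","plate_grip","sled","sled_pocket","sled_home","sled_grip","bed","keeper_pin","keeper_hinge","disc"):
        print(k,[(np.round(r["uv"],1).tolist(),round(r["score"],2)) for r in ctrl.pinpoint(k,n)[:3]])
E
```

```text
scene cam at [1193.2  -45.1  882.2]
plate [([393.8, 212.6], 0.69), ([220.3, 207.1], 0.31)]
plate_grip [([391.1, 202.6], 0.76), ([356.5, 192.8], 0.18)]
sled [([311.6, 231.2], 0.65)]
sled_pocket []
sled_home [([314.1, 223.6], 0.64), ([315.7, 229.6], 0.36)]
sled_grip [([310.0, 235.6], 0.6)]
bed [([142.7, 186.0], 0.72), ([220.2, 207.6], 0.58)]
keeper_pin [([149.4, 185.4], 0.68), ([223.1, 206.7], 0.62)]
keeper_hinge [([156.7, 188.3], 0.58), ([232.7, 207.8], 0.5)]
disc [([407.2, 246.9], 0.88), ([392.2, 210.9], 0.42)]
side cam at [337.7 693.3 736.1]
plate [([282.2, 394.5], 0.77), ([283.5, 388.3], 0.63)]
plate_grip [([295.7, 168.0], 0.53)]
sled [([279.9, 283.4], 0.74)]
sled_pocket [([287.4, 280.4], 0.63)]
sled_home [([293.8, 289.9], 0.59)]
sled_grip [([266.9, 266.3], 0.71), ([280.5, 389.5], 0.6)]
bed [([365.9, 154.5], 0.91), ([324.2, 196.0], 0.6)]
keeper_pin [([294.0, 165.7], 0.47), ([336.3, 133.6], 0.42)]
keeper_hinge [([302.0, 183.7], 0.73)]
disc [([208.2, 382.5], 0.63)]
```

View pics/scene0.png

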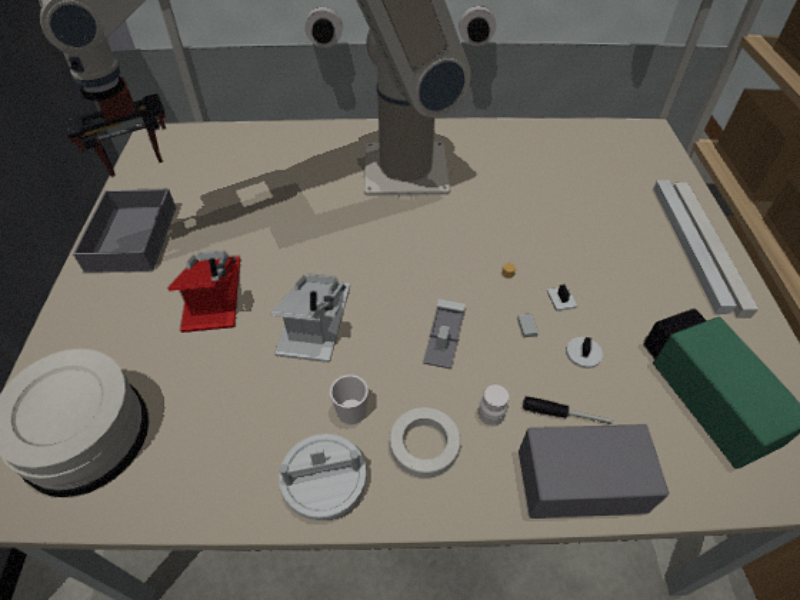

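View pics/side0.png

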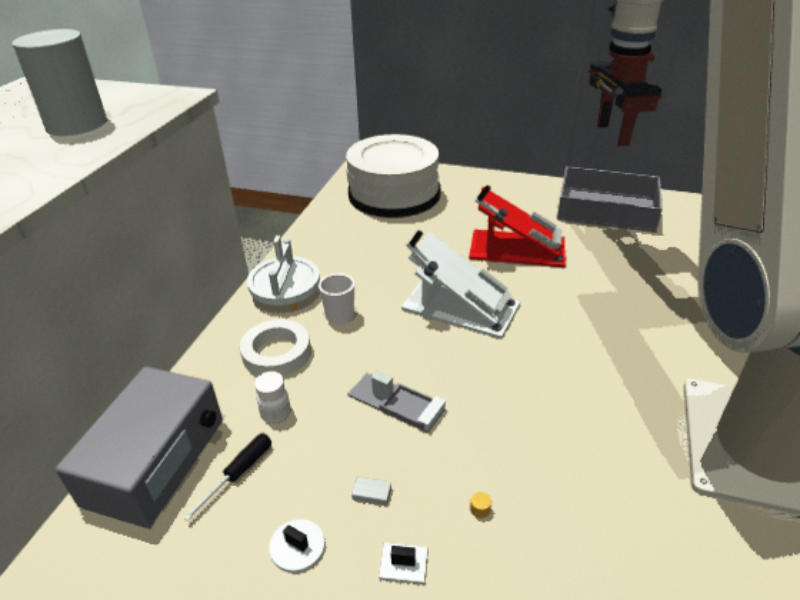

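Grey stand at (312,305) scene / (465,285) side, with the red look-alike to its left at (210,285); sled at (447,333) scene with lip toward the robot and tail toward the camera; plate at (563,298), disc at (585,350).

```bash
cat >> h.py <<'E'
from scipy.optimize import minimize
def box(x0,x1,y0,y1,z0,z1): return np.array([[x,y,z] for x in(x0,x1) for y in(y0,y1) for z in(z0,z1)],float)
SLED=[box(-70,80,-28,28,0,6),box(-70,12,-28,28,0,14),box(-70,-52,-28,28,0,21),box(14,44,-9,9,0,46)]
PLATE=[box(-28,28,-23,23,0,8),box(-15,15,-6,6,0,34)]
def place(P,x,y,a,z=0):
    c,s=np.cos(a),np.sin(a); return P@np.array([[c,-s,0],[s,c,0],[0,0,1]]).T+[x,y,z]
def sil(C,boxes,q,S=4,z=0):
    m=np.zeros((420*S//2,560*S//2),np.uint8)
    for b in boxes:
        h=cv2.convexHull(((proj(C,place(b,*q,z=z))+.5)*S/2*16-8).astype(np.int32)); cv2.fillConvexPoly(m,h,255,shift=4)
    return cv2.resize(m,(560,420),interpolation=cv2.INTER_AREA)/255.
def fit(views,boxes,q0,z=0):
    def cost(p):
        q=(p[0],p[1],p[2]/50); s=0
        for C,M in views:
            r=sil(C,boxes,q,z=z); s+=np.abs(r-M).sum()/M.sum()
        return s
    best=None
    for d in(-.2,0,.2):
        p0=np.array([q0[0],q0[1],(q0[2]+d)*50])
        r=minimize(cost,p0,method="Nelder-Mead",options=dict(initial_simplex=np.vstack([p0,p0+[8,0,0],p0+[0,8,0],p0+[0,0,8]]),maxiter=150))
        if best is None or r.fun<best.fun: best=r
    return best.x[0],best.x[1],best.x[2]/50,best.fun
def mask_near(name,cam,uv):
    for o in ctrl.outline_of(name,cam):
        l,t,r,b=o["box"]
        if l-4<=uv[0]<=r+4 and t-4<=uv[1]<=b+4: return o["pixels"].astype(float),o["score"]
    return None,0
E
python3 - <<'E'
from h import *
np.set_printoptions(precision=2,suppress=True)
C={n:cal(n) for n in("scene","side")}
T=lambda a,b:tri([C["scene"],C["side"]],[a,b])
print("sled",T((311.6,231.2),(279.9,283.4)),"grip",T((310,235.6),(266.9,266.3)),"plate",T((393.8,212.6),(282.2,394.5)))
print("bed",T((220.2,207.6),(324.2,196)),"hinge",T((232.7,207.8),(302,183.7)),"pin",T((223.1,206.7),(294,165.7)))
for name,boxes,uvs in(("sled",SLED,((311,231),(280,283))),("plate",PLATE,((394,208),(282,393)))):
    q0=T(*uvs)[0]; V=[]
    for n,uv in zip(("scene","side"),uvs):
        ctrl.get_image(n) if 0 else None
        m,s=mask_near(name,n,uv); print(name,n,s,None if m is None else m.sum())
        if m is not None: V.append((C[n],m))
    print(name,"fit",fit(V,boxes,(q0[0],q0[1],0)), [fit([v],boxes,(q0[0],q0[1],0)) for v in V])
o=ctrl.get_obs(); Cw=cal("wrist"); w=-Cw[2].T@Cw[3]; print("wrist cam",w,"rot",Cw[2],o["ee_pos"],o["orientation"],Cw[0][0,0])
print({k:[(r["box"],round(r["score"],2)) for r in ctrl.outline_of(k,"scene")[:3]] for k in("bed","jar")},o["t"])
E
```

```text
sled (array([541.71,  64.92,   1.23]), [np.float64(1.636696108486395), np.float64(1.6366961084863911)]) grip (array([577.66,  53.63,  33.06]), [np.float64(1.2417894652912425), np.float64(1.2417894652913224)]) plate (array([466.2 , 318.94,  -6.27]), [np.float64(4.396363407529261), np.float64(4.3963634075292966)])
bed (array([ 500.13, -195.96,   68.11]), [np.float64(1.325699482965528), np.float64(1.3256994829655497)]) hinge (array([ 550.21, -152.97,  126.43]), [np.float64(2.1518352041803013), np.float64(2.1518352041803848)]) pin (array([ 576.31, -172.32,  162.65]), [np.float64(2.552639234167785), np.float64(2.552639234167647)])
sled scene 0.74 883.0
sled side 0 None
sled fit (np.float64(546.0101104373846), np.float64(63.54115553252245), np.float64(-0.24955513112027825), np.float64(0.0785468434259321)) [(np.float64(546.0101104373846), np.float64(63.54115553252245), np.float64(-0.24955513112027825), np.float64(0.0785468434259321))]
plate scene 0.67 242.0
plate side 0.55 806.0
plate fit (np.float64(462.4482414826314), np.float64(317.94949248743995), np.float64(0.17659548241614323), np.float64(0.22691678398078258)) [(np.float64(461.3633409429924), np.float64(317.7426895989988), np.float64(0.1783680974724711), np.float64(0.13448387619510616)), (np.float64(462.4135281723428), np.float64(318.1236416248714), np.float64(0.17703170586003147), np.float64(0.08045054249987836))]
wrist cam [ 344.94 -527.91  385.03] rot [[ 0.44 -0.9  -0.  ]
 [-0.86 -0.42  0.28]
 [-0.26 -0.12 -0.96]] [ 274.54 -561.47  241.37] [ 3.06  0.71 -0.  ] 310.6348757115247
{'bed': [([116.2, 173.3, 160.9, 203.5], 0.61), ([299.4, 209.4, 324.0, 257.3], 0.59), ([191.4, 190.9, 237.2, 224.0], 0.57)], 'jar': [([333.5, 269.9, 355.8, 299.6], 0.73)]} 1.3
```

>>> apply_moves(
  targets=[
    {"tx": 0.02,"ty": 0.03,"tz": 0.02,"spin": -3},
    {"tx": 0.23,"ty": 0.37,"tz": 0.06,"spin": -26},
    {"tx": 0.23,"ty": 0.37,"tz": 0.06,"spin": -26},
    {"tx": 0.23,"ty": 0.37,"tz": 0.06,"spin": -26},
    {"tx": 0.23,"ty": 0.37,"tz": 0.06,"spin": -26},
    {"tx": 0.23,"ty": 0.37,"tz": 0.06,"spin": -26},
    {"tx": 0.23,"ty": 0.37,"tz": 0.06,"spin": -26},
    {"tx": 0.23,"ty": 0.37,"tz": 0.06,"spin": -26},
  ],
  gripper=-1,
)

```text
t: 2.2
ee_pos: [476.9, -235.7, 296.5]
orientation: [3.141, 0.001, 0.001]
ft_force: [1.0, -0.0, -0.3]
width: 87.9
grasp_force: 0.0
```

>>> apply_moves(
  targets=[
    {"tx": 0.03,"ty": 0.04,"tz": 0.0,"spin": 0},
    {"tx": 0.03,"ty": 0.04,"tz": 0.0,"spin": 0},
    {"tx": 0.03,"ty": 0.04,"tz": 0.0,"spin": 0},
    {"tx": 0.03,"ty": 0.04,"tz": 0.0,"spin": 0},
    {"tx": 0.03,"ty": 0.04,"tz": 0.0,"spin": 0},
    {"tx": 0.03,"ty": 0.04,"tz": 0.0,"spin": 0},
    {"tx": 0.03,"ty": 0.04,"tz": 0.0,"spin": 0},
    {"tx": 0.03,"ty": 0.04,"tz": 0.0,"spin": 0},
  ],
)

```text
t: 3.0
ee_pos: [505.9, -198.0, 296.0]
orientation: [-3.142, 0.0, 0.0]
ft_force: [-0.1, -0.4, -1.1]
width: 87.9
grasp_force: 0.0
```

```bash
python3 - <<'E'
from h import *
np.set_printoptions(precision=1,suppress=True)
C=cal("wrist"); im=ctrl.get_image("wrist"); save("w1",im); np.savez("w1.npz",K=C[0],d=C[1],R=C[2],t=C[3],im=im)
for k in("bed","keeper_pin","keeper_hinge"): print(k,[(np.round(r["uv"],1).tolist(),round(r["score"],2)) for r in ctrl.pinpoint(k,"wrist")[:3]])
print(ctrl.get_obs()["ee_pos"])
def bedT(a): 
    c,s=np.cos(np.pi/6),.5; ca,sa=np.cos(a),np.sin(a)
    return np.array([[ca,-sa,0],[sa,ca,0],[0,0,1]])@np.array([[c,0,-s],[0,1,0],[s,0,c]])
for P in([0,0,0],[66,50,13],[121,50,38]): print(proj(C,np.array([500,-196,68])+bedT(0)@P))
E
```

```text
bed [([284.3, 195.2], 0.74), ([460.6, 251.8], 0.63), ([94.1, 173.0], 0.21)]
keeper_pin [([466.8, 213.4], 0.87), ([258.8, 122.6], 0.58), ([93.8, 163.4], 0.47)]
keeper_hinge [([434.8, 232.1], 0.75)]
[ 506.1 -197.6  296. ]
[[280.1 190.6]]
[[231.9 152.6]]
[[221.3 117.6]]
```

View pics/w1.png

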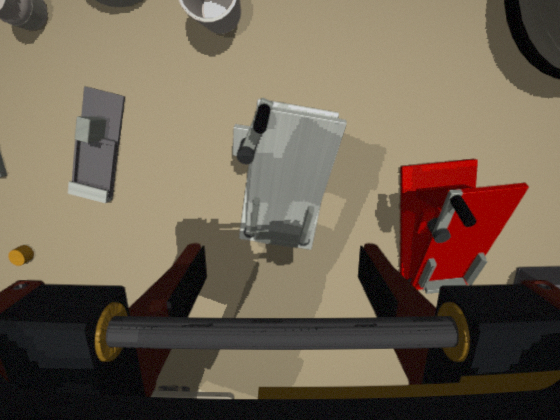

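Bed seen from above at (290,180), guides at (253,217)/(307,225), keeper hinge at (247,150), pin top (262,118); sled at (97,145) with lip at (90,192) below, red one on the right.

```bash
cat >> h.py <<'E'
def bedR(a):
    c,s=np.cos(np.pi/6),.5; ca,sa=np.cos(a),np.sin(a)
    return np.array([[ca,-sa,0],[sa,ca,0],[0,0,1]])@np.array([[c,0,-s],[0,1,0],[s,0,c]])
def bedproj(C,q,P): return proj(C,np.array([q[0],q[1],68])+np.array(P,float)@bedR(q[2]).T)
from scipy.optimize import least_squares
def bedfit(views,q0=(500,-196,0)):
    f=lambda q:np.concatenate([(bedproj(C,q,P)-uv).ravel() for C,P,uv in views])
    r=least_squares(f,q0,x_scale=[1,1,.01],loss="soft_l1",f_scale=2); return r.x,f(r.x)
def drawbed(im,C,q,S=1,off=(0,0)):
    L=[[(-70,45,0),(110,45,0),(110,-45,0),(-86,-45,0)],[(-70,31,15),(-10,31,15)],[(-70,-31,15),(-10,-31,15)],[(-70,-31,16),(-70,31,16)],[(66,50,16),(66,50,13)],[(121,50,16),(121,50,50)],[(-70,-28,0),(80,-28,0),(80,28,0),(-70,28,0)]]
    for l in L: cv2.polylines(im,[(((bedproj(C,q,l)+.5-off)*S)).astype(np.int32)],False,(255,0,0),1)
    return im
E
python3 - <<'E'
from h import *
np.set_printoptions(precision=2,suppress=True)
z=np.load("w1.npz"); C=(z["K"],z["d"],z["R"],z["t"])
q,r=bedfit([(C,[(110,-45,0),(121,50,50),(-86,-45,0)],np.array([(345,122),(261,104),(313,248)]))])
print(q,r)
S=4; im=z["im"][90:255,220:360]; im=cv2.resize(im,None,fx=S,fy=S,interpolation=cv2.INTER_CUBIC)
im=drawbed(im.copy(),C,q,S,np.array([220,90])); save("w1b",im[:600])
E
```

```text
[ 500.4  -211.34   -0.23] [16.16 -1.2  -0.72  8.89 -3.   -7.93]
```

View pics/w1b.png

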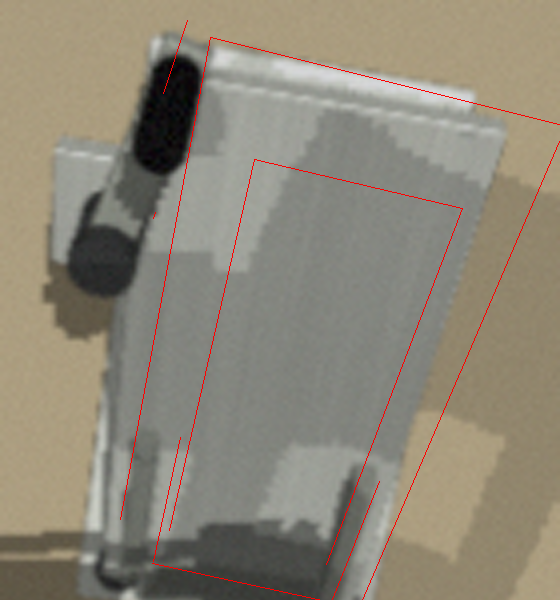

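```bash
cat > b.py <<'E'
from h import *
np.set_printoptions(precision=2,suppress=True)
z=np.load("w1.npz"); C=(z["K"],z["d"],z["R"],z["t"])
P=[(110,-45,0),(110,45,0),(121,50,50),(121,50,16),(-10,-34,15),(-10,34,15)]
uv=np.array([(346.7,122),(272,109),(265.7,108),(258.7,128.7),(310.5,206.5),(256.2,198.7)])
q,r=bedfit([(C,P,uv)]); print(q,"\n",r.reshape(-1,2))
# free height and tilt check
E
python3 b.py; python3 - <<'E'
from h import *
z=np.load("w1.npz"); C=(z["K"],z["d"],z["R"],z["t"])
print(onz(C,(346.7,122),123),onz(C,(272,109),123))
Cs={n:cal(n) for n in("scene","side")}
print(tri([C,Cs["scene"],Cs["side"]],[(245.7,155),(232.7,207.8),(302,183.7)]))
# sled in the wrist view
ctrl.get_image("wrist"); o=mask_near("sled","wrist",(97,145)); print(o[1])
if o[0] is not None: print(fit([(C,o[0])],SLED,(546,63,-.25)))
V=[(Cs["scene"],mask_near("sled","scene",(311,231))[0])]
if o[0] is not None: print(fit([(C,o[0])]+V,SLED,(546,63,-.25)))
E
```

```text
[ 499.32 -204.72   -0.24] 
 [[  8.67   0.68]
 [ -5.47  -9.16]
 [-12.13   5.81]
 [  1.78 -33.2 ]
 [  0.59   5.06]
 [  0.52   0.12]]
[ 581.90203041 -262.22916784  123.        ] [ 593.94464226 -188.63542615  123.        ]
(array([ 549.61760199, -157.27805603,  123.68206675]), [np.float64(4.453900745194279), np.float64(5.258666689438647), np.float64(1.4690959106271044)])
0.74
(np.float64(546.8836294263383), np.float64(62.9431061864492), np.float64(-0.25923547689274373), np.float64(0.03291667173801033))
(np.float64(546.7920780517758), np.float64(62.91923034268325), np.float64(-0.2615989039917021), np.float64(0.11698984392846262))
```

```bash
cat > b.py <<'E'
from h import *
np.set_printoptions(precision=2,suppress=True)
z=np.load("w1.npz"); C=(z["K"],z["d"],z["R"],z["t"])
P=[(110,-45,0),(121,50,50),(121,50,16),(-10,-34,15),(-10,34,15)]
uv=np.array([(346.7,122),(259.2,128),(265.5,110),(310.5,206.5),(256.2,198.7)])
q,r=bedfit([(C,P,uv)]); print(q,"\n",r.reshape(-1,2))
S=4; im=z["im"][90:255,220:360]; im=cv2.resize(im,None,fx=S,fy=S,interpolation=cv2.INTER_CUBIC)
im=drawbed(im.copy(),C,q,S,np.array([220,90])); save("w1c",im[:600])
E
python3 b.py
```

```text
[ 494.83 -205.88   -0.24] 
 [[10.09  5.82]
 [-3.4  -8.85]
 [-2.88 -9.54]
 [ 1.3   8.72]
 [ 1.52  3.51]]
```

View pics/w1c.png

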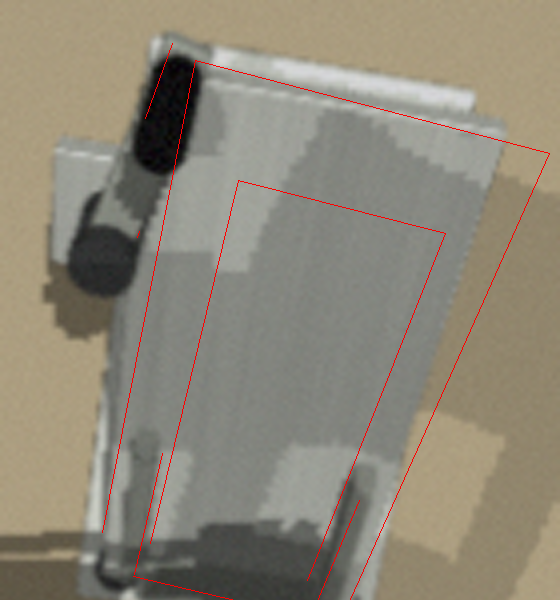

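```bash
cat > b.py <<'E'
from h import *
np.set_printoptions(precision=2,suppress=True)
z=np.load("w1.npz"); C=(z["K"],z["d"],z["R"],z["t"])
P=[(110,-45,0),(66,50,22),(-10,-34,15),(-10,34,15),(0,0,0)]
uv=np.array([(346.7,122),(245.7,155.5),(310.5,206.5),(256.2,198.7),(284.3,195.2)])
q,r=bedfit([(C,P,uv)],(500,-196,-.15)); print(q,"\n",r.reshape(-1,2))
S=4; im=z["im"][90:255,220:360]; im=cv2.resize(im,None,fx=S,fy=S,interpolation=cv2.INTER_CUBIC)
im=drawbed(im.copy(),C,q,S,np.array([220,90]))[:600]
ca=cal("scene"); i2=ctrl.get_image("scene")[180:240,180:250]; i2=drawbed(cv2.resize(i2,None,fx=4,fy=4,interpolation=cv2.INTER_CUBIC),ca,q,4,np.array([180,180]))
ca=cal("side"); i3=ctrl.get_image("side")[150:240,275:370]; i3=drawbed(cv2.resize(i3,None,fx=2.5,fy=2.5,interpolation=cv2.INTER_CUBIC),ca,q,2.5,np.array([275,150]))
o=np.zeros((600,800,3),np.uint8); o[:,:520]=im[:,:520]; o[:240,520:]=i2; o[250:250+225,520:520+237]=i3
save("w1d",o)
E
python3 b.py
```

```text
[ 496.15 -202.44   -0.17] 
 [[ 0.37 -0.8 ]
 [-0.59 -1.42]
 [ 0.03  5.86]
 [-0.72  4.74]
 [ 1.   -1.55]]Traceback (most recent call last):
  File "b.py", line 11, in <module>
    o=np.zeros((600,800,3),np.uint8); o[:,:520]=im[:,:520]; o[:240,520:]=i2; o[250:250+225,520:520+237]=i3
                                                                             ~^^^^^^^^^^^^^^^^^^^^^^^^^
ValueError: could not broadcast input array from shape (225,238,3) into shape (225,237,3)
```

```bash
sed -i 's/520+237/520+238/' b.py; python3 b.py >/dev/null
```

```text
(no output)
```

View pics/w1d.png

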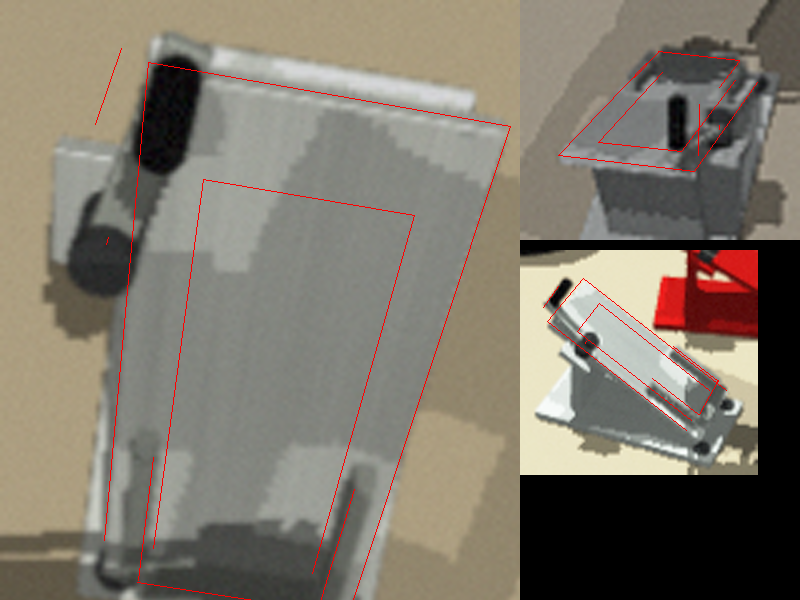

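Overlay matches the bed's edges in all three views (bed ≈ (496,-202), yaw −0.17); keeper stands about 0.3 rad from fully open. Now the plate.

>>> apply_moves(
  targets=[
    {"tx": -0.04,"ty": 0.4,"tz": 0,"spin": 10},
    {"tx": -0.04,"ty": 0.4,"tz": 0,"spin": 10},
    {"tx": -0.04,"ty": 0.4,"tz": 0,"spin": 10},
    {"tx": -0.04,"ty": 0.4,"tz": 0,"spin": 10},
    {"tx": -0.04,"ty": 0.4,"tz": 0,"spin": 10},
    {"tx": -0.04,"ty": 0.4,"tz": 0,"spin": 10},
    {"tx": -0.04,"ty": 0.4,"tz": 0,"spin": 10},
    {"tx": -0.04,"ty": 0.4,"tz": 0,"spin": 10},
  ],
)

```text
t: 4.35
ee_pos: [465.8, 202.6, 296.3]
orientation: [-3.129, -0.276, -0.001]
ft_force: [0.8, -0.1, -0.5]
width: 88.1
grasp_force: 0.0
```

>>> apply_moves(
  targets=[
    {"tx": 0.0,"ty": 0.05,"tz": -0.01,"spin": 0},
    {"tx": 0.0,"ty": 0.115,"tz": -0.15,"spin": 0},
    {"tx": 0.0,"ty": 0.115,"tz": -0.15,"spin": 0},
    {"tx": 0.0,"ty": 0.115,"tz": -0.15,"spin": 0},
    {"tx": 0.0,"ty": 0.115,"tz": -0.15,"spin": 0},
    {"tx": 0.0,"ty": 0.115,"tz": -0.15,"spin": 0},
    {"tx": 0.0,"ty": 0.115,"tz": -0.15,"spin": 0},
    {"tx": 0.0,"ty": 0.115,"tz": -0.15,"spin": 0},
  ],
)

```text
t: 5.15
ee_pos: [467.7, 315.5, 148.4]
orientation: [-3.128, -0.274, -0.005]
ft_force: [0.3, 0.6, -0.4]
width: 87.7
grasp_force: 0.0
```

```bash
cat >> h.py <<'E'
def pose():
    o=ctrl.get_obs(); v=np.array(o["orientation"]); R=cv2.Rodrigues(v)[0]
    return np.array(o["ee_pos"]),np.arctan2(R[1,0],R[0,0]),o
E
python3 - <<'E'
from h import *
np.set_printoptions(precision=3,suppress=True)
p,a,o=pose(); print(p,a,o["t"],o["qpos"])
C=cal("wrist"); ctrl.get_image("wrist"); uv=proj(C,[462,318,10])[0]; print(uv)
for k in("plate","plate_grip"): print(k,[(np.round(r["uv"],1).tolist(),round(r["score"],2)) for r in ctrl.pinpoint(k,"wrist")[:3]])
m,s=mask_near("plate","wrist",uv); print(s,m is not None and (m.sum(),fit([(C,m)],PLATE,(462,318,.177))))
E
```

```text
[467.734 315.484 148.395] 0.1745787147439859 5.15 [ 0.572  0.459  1.832 -0.     0.847  1.969]
[278.1   211.296]
plate [([279.6, 206.7], 0.57)]
plate_grip [([275.0, 216.3], 0.81)]
0.59 (np.float64(2806.0), (np.float64(461.5839996021582), np.float64(318.909114607966), np.float64(0.18425364410953002), np.float64(0.024070269590373564)))
```

>>> apply_moves(
  targets=[
    {"tx": -0.003,"ty": 0.002,"tz": -0.03,"spin": 0.5},
    {"tx": -0.006,"ty": 0.003,"tz": -0.07,"spin": 0.5},
    {"tx": -0.006,"ty": 0.003,"tz": -0.1,"spin": 0.5},
    {"tx": -0.006,"ty": 0.003,"tz": -0.115,"spin": 0.5},
    {"tx": -0.006,"ty": 0.003,"tz": -0.12,"spin": 0.5},
    {"tx": -0.006,"ty": 0.003,"tz": -0.12,"spin": 0.5},
    {"tx": -0.006,"ty": 0.003,"tz": -0.12,"spin": 0.5},
    {"tx": -0.006,"ty": 0.003,"tz": -0.12,"spin": 0.5},
  ],
)

```text
t: 6.15
ee_pos: [461.3, 319.1, 27.4]
orientation: [-3.127, -0.289, -0.003]
ft_force: [0.9, 0.3, -0.5]
width: 87.8
grasp_force: 0.0
```

>>> apply_moves(
  targets=[
    {"tx": 0,"ty": 0,"tz": 0,"spin": 0},
    {"tx": 0,"ty": 0,"tz": 0,"spin": 0},
    {"tx": 0,"ty": 0,"tz": 0,"spin": 0},
    {"tx": 0,"ty": 0,"tz": 0,"spin": 0},
    {"tx": 0,"ty": 0,"tz": 0,"spin": 0},
    {"tx": 0,"ty": 0,"tz": 0,"spin": 0},
    {"tx": 0,"ty": 0,"tz": 0,"spin": 0},
    {"tx": 0,"ty": 0,"tz": 0,"spin": 0},
  ],
  gripper=1,
)

```text
t: 6.95
ee_pos: [460.3, 318.6, 25.9]
orientation: [3.128, 0.289, -0.0]
ft_force: [-0.2, 0.8, 0.2]
width: 44.5
grasp_force: 30.0
```

>>> apply_moves(
  targets=[
    {"tx": 0,"ty": 0,"tz": 0,"spin": 0},
    {"tx": 0,"ty": 0,"tz": 0,"spin": 0},
    {"tx": 0,"ty": 0,"tz": 0,"spin": 0},
    {"tx": 0,"ty": 0,"tz": 0.005,"spin": 0},
    {"tx": 0,"ty": 0,"tz": 0.005,"spin": 0},
    {"tx": 0,"ty": 0,"tz": 0.005,"spin": 0},
    {"tx": 0,"ty": 0,"tz": 0.005,"spin": 0},
    {"tx": 0,"ty": 0,"tz": 0.005,"spin": 0},
  ],
  gripper=-1,
)

```text
t: 7.75
ee_pos: [460.3, 318.5, 30.9]
orientation: [-3.128, -0.289, 0.0]
ft_force: [-0.3, 0.5, 0.6]
width: 87.7
grasp_force: 0.0
```

>>> apply_moves(
  targets=[
    {"tx": 0,"ty": 0,"tz": 0,"spin": 0},
    {"tx": 0,"ty": 0,"tz": 0,"spin": 0},
    {"tx": 0,"ty": 0,"tz": 0,"spin": 0},
    {"tx": 0,"ty": 0,"tz": 0,"spin": 0},
    {"tx": 0,"ty": 0,"tz": 0,"spin": 0},
    {"tx": 0,"ty": 0,"tz": 0,"spin": 0},
    {"tx": 0,"ty": 0,"tz": 0,"spin": 0},
    {"tx": 0,"ty": 0,"tz": 0,"spin": 0},
  ],
  gripper=1,
)

```text
t: 8.55
ee_pos: [460.4, 318.5, 31.0]
orientation: [-3.128, -0.289, -0.0]
ft_force: [-0.9, 0.0, -0.0]
width: 27.1
grasp_force: 0.0
```

>>> apply_moves(
  targets=[
    {"tx": 0,"ty": 0,"tz": 0,"spin": 0},
    {"tx": 0,"ty": 0,"tz": 0,"spin": 0},
    {"tx": 0,"ty": 0,"tz": 0,"spin": 0},
    {"tx": 0,"ty": 0,"tz": 0,"spin": 0},
    {"tx": 0,"ty": 0,"tz": 0,"spin": 0},
    {"tx": 0,"ty": 0,"tz": 0,"spin": 0},
    {"tx": 0,"ty": 0,"tz": 0,"spin": 0},
    {"tx": 0,"ty": 0,"tz": 0,"spin": 0},
  ],
)

```text
t: 9.35
ee_pos: [460.4, 318.5, 31.0]
orientation: [-3.128, -0.289, -0.0]
ft_force: [-0.7, 0.4, -0.3]
width: 12.1
grasp_force: 30.0
```

>>> apply_moves(
  targets=[
    {"tx": 0,"ty": 0,"tz": 0.03,"spin": 0},
    {"tx": 0.02,"ty": -0.02,"tz": 0.07,"spin": -5},
    {"tx": 0.068,"ty": -0.25,"tz": 0.09,"spin": -25.4},
    {"tx": 0.068,"ty": -0.25,"tz": 0.09,"spin": -25.4},
    {"tx": 0.068,"ty": -0.25,"tz": 0.09,"spin": -25.4},
    {"tx": 0.068,"ty": -0.25,"tz": 0.09,"spin": -25.4},
    {"tx": 0.068,"ty": -0.25,"tz": 0.09,"spin": -25.4},
    {"tx": 0.068,"ty": -0.25,"tz": 0.09,"spin": -25.4},
  ],
)

```text
t: 10.15
ee_pos: [529.3, 64.9, 121.5]
orientation: [3.114, -0.413, 0.002]
ft_force: [0.1, -0.2, -0.2]
width: 12.1
grasp_force: 30.0
```

```bash
python3 - <<'E'
from h import *
np.set_printoptions(precision=3,suppress=True)
for i in range(3): ctrl.get_image("side")
p,a,o=pose(); print(p,a,o["t"],o["width"])
C=cal("wrist"); im=ctrl.get_image("wrist"); save("w2",im); np.savez("w2.npz",K=C[0],d=C[1],R=C[2],t=C[3],im=im)
uv=proj(C,[*p[:2],p[2]-25])[0]
m,s=mask_near("plate","wrist",uv); print("plate",s,m is not None and (m.sum(),fit([(C,m)],PLATE,(p[0],p[1],a),z=p[2]-31)))
uv=proj(C,[565,58,10])[0]; m,s=mask_near("sled","wrist",uv); print("sled",s,m is not None and m.sum())
E
```

```text
[528.1    68.838 120.818] -0.2596742622249413 10.3 11.916416122541172
plate 0.88 (np.float64(5009.0), (np.float64(529.766078666758), np.float64(68.25621807174436), np.float64(-0.252917894865472), np.float64(0.4847047862866448)))
sled 0.91 7845.0
```

View pics/w2.png

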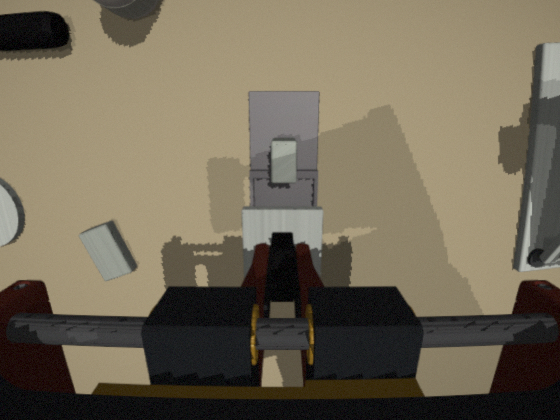

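Plate held squarely (front edge at (243..322,208)), sled aligned beneath it (tail edge (249..319,92), handle top at (284,160)).

```bash
python3 - <<'E'
from h import *
np.set_printoptions(precision=2,suppress=True)
z=np.load("w2.npz"); C=(z["K"],z["d"],z["R"],z["t"]); p=np.array([528.1,68.84,120.8]); a=-.2597
g=cv2.GaussianBlur(cv2.cvtColor(z["im"],cv2.COLOR_RGB2GRAY).astype(float),(3,3),0)
def edge(c0,c1,r0,r1,ax):  # strongest gradient in window, averaged profile
    w=g[r0:r1,c0:c1].mean(axis=1-ax if ax==0 else 0); d=np.abs(np.diff(w)); i=d.argmax(); 
    k=np.arange(max(i-2,0),min(i+3,len(d))); return (r0 if ax==0 else c0)+(k*d[k]).sum()/d[k].sum()+.5
pf=[edge(246,256,202,214,0),edge(308,318,202,214,0)]; pl=edge(236,250,212,235,1); pr=edge(315,330,212,235,1)
tf=[edge(252,262,86,98,0),edge(306,316,86,98,0)]; tl=[edge(242,256,r,r+15,1) for r in(97,150)]; tr=[edge(312,326,r,r+15,1) for r in(97,150)]
hl=edge(264,278,142,160,1); hr=edge(290,304,142,160,1); ht=edge(276,292,134,146,0)
print(pf,pl,pr,tf,tl,tr,hl,hr,ht)
def tool(uv,zz):
    d=onz(C,uv,zz)-p; c,s=np.cos(a),np.sin(a); return np.array([d[0]*c+d[1]*s,-d[0]*s+d[1]*c])
zp=p[2]-31+8
print("plate front",tool((251,pf[0]),zp),tool((313,pf[1]),zp),"L/R",tool((pl,223),zp),tool((pr,223),zp))
print("tail",tool((257,tf[0]),6),tool((311,tf[1]),6),"L",tool((tl[0],104),6),tool((tl[1],157),6),"R",tool((tr[0],104),6),tool((tr[1],157),6))
print("handle",tool((hl,151),46),tool((hr,151),46),tool((284,ht),46))
E
```

```text
[np.float64(209.18703207320453), np.float64(209.2311349559452)] 242.70303520114942 321.4454872025146 [np.float64(90.31816465256797), np.float64(90.40447982228804)] [np.float64(247.70454270871087), np.float64(249.03058865374356)] [np.float64(319.1776959304432), np.float64(317.6368335146899)] 271.52029469001945 295.23137283660895 140.6762104390289
plate front [29.97 16.87] [ 29.97 -17.8 ] L/R [21.81 21.81] [ 21.85 -22.83]
tail [100.44  19.27] [100.41 -23.12] L [90.14 26.84] [48.21 26.89] R [ 90.19 -29.85] [ 48.25 -29.87]
handle [57.04  6.88] [57.05 -9.61] [64.1  -1.78]
```

>>> apply_moves(
  targets=[
    {"tx": -0.0012,"ty": -0.0006,"tz": -0.02,"spin": 0},
    {"tx": -0.0012,"ty": -0.0006,"tz": -0.045,"spin": 0},
    {"tx": -0.0012,"ty": -0.0006,"tz": -0.06,"spin": 0},
    {"tx": -0.0012,"ty": -0.0006,"tz": -0.067,"spin": 0},
    {"tx": -0.0012,"ty": -0.0006,"tz": -0.067,"spin": 0},
    {"tx": -0.0012,"ty": -0.0006,"tz": -0.067,"spin": 0},
    {"tx": -0.0012,"ty": -0.0006,"tz": -0.067,"spin": 0},
    {"tx": -0.0012,"ty": -0.0006,"tz": -0.067,"spin": 0},
  ],
)

```text
t: 11.25
ee_pos: [527.8, 68.0, 54.8]
orientation: [-3.115, 0.406, -0.002]
ft_force: [0.3, -0.4, -0.5]
width: 11.4
grasp_force: 30.0
```

```bash
python3 - <<'E'
from h import *
np.set_printoptions(precision=2,suppress=True)
p,a,o=pose(); C=cal("wrist"); im=ctrl.get_image("wrist"); save("w3",im); np.savez("w3.npz",K=C[0],d=C[1],R=C[2],t=C[3],im=im,p=p,a=a); print(p,a,o["t"])
c,s=np.cos(a),np.sin(a); 
# where sled/plate features should show if the model is right: sled origin at tool (19.3+... )
f=lambda x,y,z: proj(C,[p[0]+c*x-s*y,p[1]+s*x+c*y,z])[0]
print("plate front",f(28,23,p[2]-23),f(28,-23,p[2]-23),"tail",f(100,28,6),f(100,-28,6),"wall top",f(32,25,14),f(32,-25,14))
E
```

```text
[527.75  67.98  54.76] -0.25910183671109693 11.25
plate front [240.2  212.59] [322.16 212.67] tail [233.21  81.29] [329.49  81.32] wall top [240.47 197.98] [322.1  198.05]
```

View pics/w3.png

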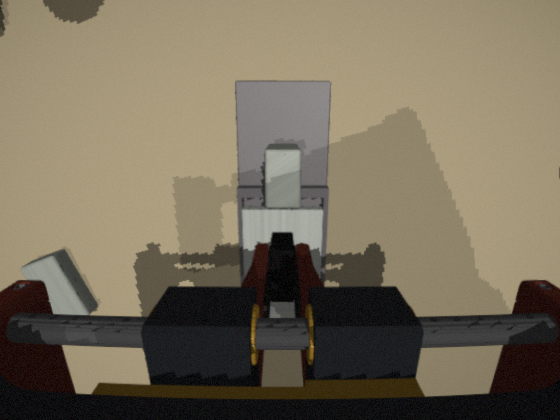

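Plate (243–323) lies centred between the side walls (239–328), about 2 mm tail-ward; correcting and lowering.

>>> apply_moves(
  targets=[
    {"tx": -0.0018,"ty": 0.0005,"tz": 0,"spin": 0},
    {"tx": -0.0018,"ty": 0.0005,"tz": -0.005,"spin": 0},
    {"tx": -0.0018,"ty": 0.0005,"tz": -0.01,"spin": 0},
    {"tx": -0.0018,"ty": 0.0005,"tz": -0.014,"spin": 0},
    {"tx": -0.0018,"ty": 0.0005,"tz": -0.016,"spin": 0},
    {"tx": -0.0018,"ty": 0.0005,"tz": -0.017,"spin": 0},
    {"tx": -0.0018,"ty": 0.0005,"tz": -0.017,"spin": 0},
    {"tx": -0.0018,"ty": 0.0005,"tz": -0.017,"spin": 0},
  ],
)

```text
t: 12.1
ee_pos: [525.1, 68.4, 36.9]
orientation: [3.115, -0.406, -0.001]
ft_force: [-1.8, -0.3, 2.3]
width: 12.2
grasp_force: 30.0
```

>>> apply_moves(
  targets=[
    {"tx": -0.002,"ty": 0.0005,"tz": 0.0005,"spin": 0},
    {"tx": -0.004,"ty": 0.001,"tz": 0.0005,"spin": 0},
    {"tx": -0.007,"ty": 0.0018,"tz": 0.0005,"spin": 0},
    {"tx": -0.0097,"ty": 0.0026,"tz": 0.0005,"spin": 0},
    {"tx": -0.0126,"ty": 0.0033,"tz": 0.0005,"spin": 0},
    {"tx": -0.0145,"ty": 0.0038,"tz": 0.0005,"spin": 0},
    {"tx": -0.0155,"ty": 0.0041,"tz": 0.0005,"spin": 0},
    {"tx": -0.0155,"ty": 0.0041,"tz": 0.0005,"spin": 0},
  ],
)

```text
t: 12.9
ee_pos: [509.9, 72.6, 37.5]
orientation: [-3.115, 0.406, -0.0]
ft_force: [0.9, -0.3, -0.8]
width: 11.9
grasp_force: 30.0
```

```bash
cat > chk.py <<'E'
from h import *
import sys
np.set_printoptions(precision=2,suppress=True)
p,a,o=pose(); C=cal("wrist"); im=ctrl.get_image("wrist"); print(p,a,o["t"],o["ft_force"])
save(sys.argv[1],im); np.savez(sys.argv[1]+".npz",K=C[0],d=C[1],R=C[2],t=C[3],im=im,p=p,a=a)
g=cv2.GaussianBlur(cv2.cvtColor(im,cv2.COLOR_RGB2GRAY).astype(float),(3,3),0)
w=g[:,240:262].mean(1); d=np.diff(w)
i=[k for k in range(20,250) if abs(d[k])>6 and abs(d[k])==abs(d[k-2:k+3]).max()]
q=lambda r,z:((onz(C,(251,r),z)-p)[:2]@[np.cos(a),np.sin(a)])
for k in i: print(k+.5,round(d[k],1),"z6:",round(q(k+1,6),1),"z14:",round(q(k+1,14),1),"z20:",round(q(k+1,20),1))
E
python3 chk.py w4
```

```text
[509.88  72.61  37.51] -0.258945677084279 12.9 [ 0.94 -0.34 -0.82]
39.5 -15.2 z6: 118.2 z14: 116.4 z20: 115.0
162.5 20.6 z6: 54.7 z14: 55.7 z20: 56.6
173.5 -15.9 z6: 48.4 z14: 49.8 z20: 50.8
209.5 23.9 z6: 27.0 z14: 29.4 z20: 31.2
243.5 -14.2 z6: 5.5 z14: 8.8 z20: 11.3
249.5 -11.9 z6: 1.5 z14: 5.0 z20: 7.7
```

>>> apply_moves(
  targets=[
    {"tx": -0.001,"ty": 0.0003,"tz": -0.0003,"spin": 0},
    {"tx": -0.0015,"ty": 0.0004,"tz": -0.0005,"spin": 0},
    {"tx": -0.0015,"ty": 0.0004,"tz": -0.0005,"spin": 0},
    {"tx": -0.0015,"ty": 0.0004,"tz": -0.0005,"spin": 0},
    {"tx": -0.0015,"ty": 0.0004,"tz": -0.0005,"spin": 0},
    {"tx": -0.0015,"ty": 0.0004,"tz": -0.0005,"spin": 0},
    {"tx": -0.0015,"ty": 0.0004,"tz": -0.0005,"spin": 0},
    {"tx": -0.0015,"ty": 0.0004,"tz": -0.0005,"spin": 0},
  ],
)

```text
t: 13.75
ee_pos: [508.3, 73.0, 36.9]
orientation: [-3.115, 0.406, 0.0]
ft_force: [2.5, -0.0, 1.4]
width: 11.5
grasp_force: 30.0
```

>>> apply_moves(
  targets=[
    {"tx": 0,"ty": 0,"tz": 0,"spin": 0},
    {"tx": 0,"ty": 0,"tz": 0,"spin": 0},
    {"tx": 0,"ty": 0,"tz": 0,"spin": 0},
    {"tx": 0,"ty": 0,"tz": 0,"spin": 0},
    {"tx": 0,"ty": 0,"tz": 0.03,"spin": 0},
    {"tx": 0,"ty": 0,"tz": 0.07,"spin": 0},
    {"tx": 0,"ty": 0,"tz": 0.08,"spin": 0},
    {"tx": 0,"ty": 0,"tz": 0.08,"spin": 0},
  ],
  gripper=-0.3,
)

```text
t: 14.55
ee_pos: [509.4, 73.1, 118.5]
orientation: [-3.114, 0.406, -0.005]
ft_force: [-0.2, 0.5, 0.2]
width: 57.0
grasp_force: 0.0
```

```bash
python3 chk.py w5; python3 - <<'E'
from h import *
z=np.load("w5.npz"); C=(z["K"],z["d"],z["R"],z["t"])
for n,b,g,zz in(("sled",SLED,(546,64,-.259),0),("plate",PLATE,(511,72,-.259),6)):
    m,s=mask_near(n,"wrist",proj(C,[g[0],g[1],14])[0]); print(n,s,m is not None and fit([(C,m)],b,g,z=zz))
print(ctrl.get_obs()["width"])
E
```

```text
[509.42  73.07 118.5 ] -0.25903974075778335 14.55 [-0.2   0.52  0.24]
67.5 -7.8 z6: 117.1 z14: 115.9 z20: 115.0
148.5 -9.4 z6: 55.4 z14: 56.1 z20: 56.6
157.5 -8.0 z6: 48.1 z14: 49.0 z20: 49.7
183.5 7.3 z6: 26.4 z14: 28.0 z20: 29.2
236.5 12.4 z6: -21.2 z14: -18.1 z20: -15.8
246.5 -16.4 z6: -30.8 z14: -27.4 z20: -24.8
sled 0.71 (np.float64(544.4572334426846), np.float64(63.30247335033555), np.float64(-0.2625374047762537), np.float64(0.35252583295529005))
plate 0.85 (np.float64(510.52086973039343), np.float64(72.34152220260455), np.float64(-0.2608175357148413), np.float64(0.17078770087689585))
57.44662934293576
```

>>> apply_moves(
  targets=[
    {"tx": 0.045,"ty": -0.012,"tz": 0,"spin": 0},
    {"tx": 0.063,"ty": -0.0167,"tz": -0.01,"spin": 0},
    {"tx": 0.063,"ty": -0.0167,"tz": -0.04,"spin": 0},
    {"tx": 0.063,"ty": -0.0167,"tz": -0.065,"spin": 0},
    {"tx": 0.063,"ty": -0.0167,"tz": -0.078,"spin": 0},
    {"tx": 0.063,"ty": -0.0167,"tz": -0.082,"spin": 0},
    {"tx": 0.063,"ty": -0.0167,"tz": -0.082,"spin": 0},
    {"tx": 0.063,"ty": -0.0167,"tz": -0.082,"spin": 0},
  ],
)

```text
t: 15.5
ee_pos: [571.9, 56.3, 35.6]
orientation: [-3.115, 0.406, -0.002]
ft_force: [-0.7, 0.1, 0.6]
width: 56.9
grasp_force: 0.0
```

>>> apply_moves(
  targets=[
    {"tx": 0,"ty": 0,"tz": 0,"spin": 0},
    {"tx": 0,"ty": 0,"tz": 0,"spin": 0},
    {"tx": 0,"ty": 0,"tz": 0,"spin": 0},
    {"tx": 0,"ty": 0,"tz": 0,"spin": 0},
    {"tx": 0,"ty": 0,"tz": 0,"spin": 0},
    {"tx": 0,"ty": 0,"tz": 0,"spin": 0},
    {"tx": 0,"ty": 0,"tz": 0,"spin": 0},
    {"tx": 0,"ty": 0,"tz": 0,"spin": 0},
  ],
  gripper=1,
)

```text
t: 16.3
ee_pos: [571.4, 56.2, 35.1]
orientation: [-3.115, 0.406, -0.0]
ft_force: [-1.0, -0.8, 3.3]
width: 18.1
grasp_force: 30.0
```

>>> apply_moves(
  targets=[
    {"tx": 0,"ty": 0,"tz": 0.02,"spin": 0},
    {"tx": 0,"ty": 0,"tz": 0.05,"spin": 0},
    {"tx": 0,"ty": 0,"tz": 0.09,"spin": 0},
    {"tx": -0.01,"ty": -0.03,"tz": 0.13,"spin": 1},
    {"tx": -0.02,"ty": -0.06,"tz": 0.16,"spin": 2},
    {"tx": -0.03,"ty": -0.1,"tz": 0.19,"spin": 4},
    {"tx": -0.035,"ty": -0.13,"tz": 0.2,"spin": 5},
    {"tx": -0.035,"ty": -0.13,"tz": 0.2,"spin": 5},
  ],
)

```text
t: 17.1
ee_pos: [536.5, -76.8, 236.7]
orientation: [3.128, -0.274, 0.005]
ft_force: [0.8, 0.5, -2.6]
width: 18.0
grasp_force: 30.0
```

```bash
python3 - <<'E'
from h import *
np.set_printoptions(precision=2,suppress=True)
z=np.load("w1.npz"); C=(z["K"],z["d"],z["R"],z["t"])
q=(496.15,-202.44,-.17)
for th in np.arange(0,.6,.1):
    x,y=66+55*np.cos(th),50-55*np.sin(th); print(round(th,1),bedproj(C,q,[(x,y,16),(x,y,50)]).ravel())
p,a,o=pose(); print(p,a,o["width"])
Cs=cal("side"); im=ctrl.get_image("side"); u=proj(Cs,p)[0].astype(int); print(u)
i1=cv2.resize(im[u[1]-70:u[1]+70,u[0]-90:u[0]+90],None,fx=3,fy=3)
Cw=cal("wrist"); im=ctrl.get_image("wrist"); np.savez("w6.npz",K=Cw[0],d=Cw[1],R=Cw[2],t=Cw[3],im=im,p=p,a=a)
o=np.zeros((600,800,3),np.uint8); o[:i1.shape[0],:i1.shape[1]]=i1; w=cv2.resize(im,(252,189)); o[420-0:420+180,540:792]=w[:180]
save("s6",o)
E
```

```text
0.0 [250.3  101.46 243.83 120.55]
0.1 [256.23 102.78 250.32 121.96]
0.2 [262.03 104.64 256.68 123.94]
0.3 [267.61 107.   262.8  126.44]
0.4 [272.9  109.83 268.61 129.43]
0.5 [277.84 113.09 274.03 132.85]
[536.46 -76.83 236.72] -0.17454429331915738 18.049250540305092
[299 163]
```

View pics/s6.png

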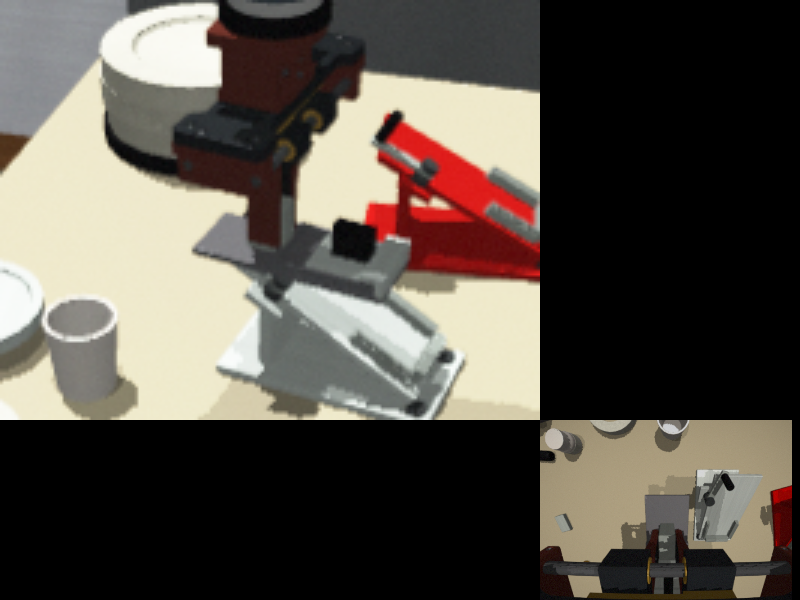

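Sled hangs level with the plate inside; keeper sits at ~0.25 rad. Moving above the bed.

>>> apply_moves(
  targets=[
    {"tx": -0.007,"ty": -0.045,"tz": 0,"spin": 0.2},
    {"tx": -0.014,"ty": -0.09,"tz": 0,"spin": 0.2},
    {"tx": -0.019,"ty": -0.12,"tz": 0,"spin": 0.2},
    {"tx": -0.021,"ty": -0.1286,"tz": -0.0,"spin": 0.2},
    {"tx": -0.021,"ty": -0.1286,"tz": -0.02,"spin": 0.2},
    {"tx": -0.021,"ty": -0.1286,"tz": -0.05,"spin": 0.2},
    {"tx": -0.021,"ty": -0.1286,"tz": -0.06,"spin": 0.2},
    {"tx": -0.021,"ty": -0.1286,"tz": -0.06,"spin": 0.2},
  ],
)

```text
t: 18.0
ee_pos: [514.3, -200.7, 172.9]
orientation: [-3.129, 0.262, 0.007]
ft_force: [0.4, -0.8, -2.1]
width: 17.6
grasp_force: 30.0
```

```bash
python3 - <<'E'
from h import *
np.set_printoptions(precision=2,suppress=True)
ctrl.get_image("side")
p,a,o=pose(); print(p,a,o["ft_force"],o["t"])
C=cal("wrist"); im=ctrl.get_image("wrist"); np.savez("w7.npz",K=C[0],d=C[1],R=C[2],t=C[3],im=im,p=p,a=a)
for k in("bed","keeper_pin","keeper_hinge"): print(k,[(np.round(r["uv"],1).tolist(),round(r["score"],2)) for r in ctrl.pinpoint(k,"wrist")[:3]])
q=(496,-202,-.17)
P=[(110,-45,0),(110,45,0),(66,50,22),(119.3,36.4,50)]; print(bedproj(C,q,P))
S=4; uv=bedproj(C,q,[(90,0,0)])[0]; x0,y0=int(uv[0]-75),max(0,int(uv[1]-60)); 
im=cv2.resize(im[y0:y0+150,x0:x0+200],None,fx=4,fy=4,interpolation=cv2.INTER_CUBIC); print(x0,y0)
save("w7",drawbed(im,C,q,4,np.array([x0,y0])))
E
```

```text
[ 515.24 -201.19  174.29] -0.16714172730717103 [ 0.05 -0.29 -2.17] 18.05
bed [([543.3, 274.7], 0.94), ([285.3, 372.5], 0.67)]
keeper_pin [([215.0, 153.8], 0.81), ([281.0, 287.4], 0.3)]
keeper_hinge [([211.9, 193.7], 0.91), ([520.6, 258.8], 0.7)]
[[362.31 123.04]
 [214.26 122.41]
 [211.74 199.4 ]
 [212.85 160.62]]
212 89
```

View pics/w7.png

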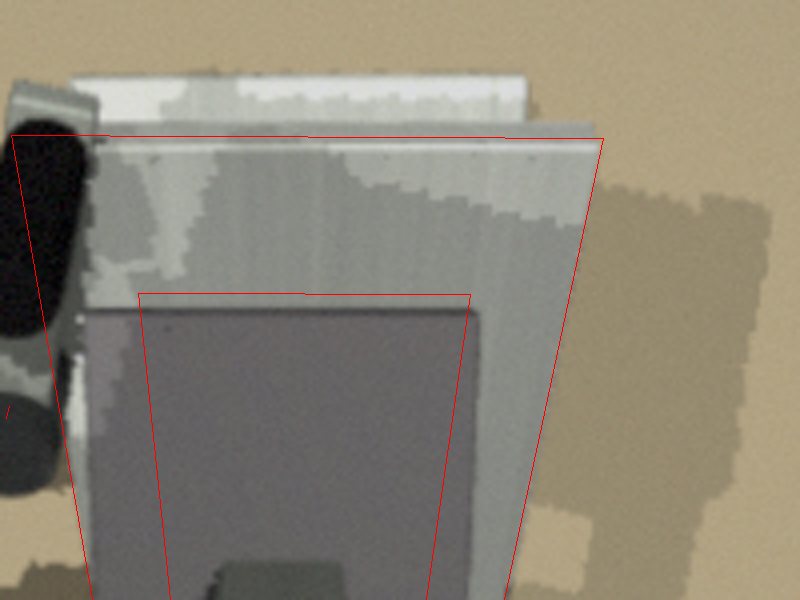

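Bed edges match the overlay within ~1 mm; the tail (85–478) still stands a few mm left of the bed's midline since the arm had not settled.

```bash
python3 - <<'E'
from h import *
np.set_printoptions(precision=2,suppress=True)
z=np.load("w7.npz"); C=(z["K"],z["d"],z["R"],z["t"]); p=z["p"]; a=float(z["a"])
c,s=np.cos(a),np.sin(a); T=lambda P:np.array([(P-p)[0]*c+(P-p)[1]*s,-(P-p)[0]*s+(P-p)[1]*c])
zt=p[2]-29.1
for u,v in((233.2,167),(331.5,167),(235,214),(331,214)): print("tail",T(onz(C,(u,v),zt)))
print("bed corner",T(onz(C,(361.2,125),123)),"edge",T(onz(C,(212+550/4,89+352/4),112)))
print(pose()[0],pose()[1])
E
```

```text
tail [52.64 26.74]
tail [ 52.68 -28.08]
tail [25.19 26.88]
tail [ 25.25 -29.03]
bed corner [ 75.13 -48.67] edge [ 41.   -45.77]
[ 516.21 -202.33  176.13] -0.16785261822101105
```

>>> apply_moves(
  targets=[
    {"tx": -0.0017,"ty": 0.0018,"tz": 0,"spin": 0},
    {"tx": -0.0017,"ty": 0.0018,"tz": -0.005,"spin": 0},
    {"tx": -0.0017,"ty": 0.0018,"tz": -0.012,"spin": 0},
    {"tx": -0.0017,"ty": 0.0018,"tz": -0.02,"spin": 0},
    {"tx": -0.0017,"ty": 0.0018,"tz": -0.026,"spin": 0},
    {"tx": -0.0017,"ty": 0.0018,"tz": -0.028,"spin": 0},
    {"tx": -0.0017,"ty": 0.0018,"tz": -0.028,"spin": 0},
    {"tx": -0.0017,"ty": 0.0018,"tz": -0.028,"spin": 0},
  ],
)

```text
t: 19.05
ee_pos: [513.8, -200.6, 146.9]
orientation: [3.13, -0.264, 0.0]
ft_force: [0.1, -0.1, -2.8]
width: 17.7
grasp_force: 30.0
```

>>> apply_moves(
  targets=[
    {"tx": -0.0005,"ty": -0.003,"tz": 0,"spin": 0},
    {"tx": -0.0005,"ty": -0.003,"tz": 0,"spin": 0},
    {"tx": -0.0005,"ty": -0.003,"tz": 0,"spin": 0},
    {"tx": -0.0005,"ty": -0.003,"tz": 0,"spin": 0},
    {"tx": -0.0005,"ty": -0.003,"tz": 0,"spin": 0},
    {"tx": -0.0005,"ty": -0.003,"tz": 0,"spin": 0},
    {"tx": -0.0005,"ty": -0.003,"tz": 0,"spin": 0},
    {"tx": -0.0005,"ty": -0.003,"tz": 0,"spin": 0},
  ],
)

```text
t: 19.85
ee_pos: [513.2, -203.5, 147.0]
orientation: [3.13, -0.264, 0.0]
ft_force: [-0.2, 0.6, -3.1]
width: 17.6
grasp_force: 30.0
```

```bash
python3 - <<'E'
from h import *
np.set_printoptions(precision=2,suppress=True)
p,a,o=pose(); print(p,a,o["ft_force"],o["t"])
C=cal("wrist"); im=ctrl.get_image("wrist")
c,s=np.cos(a),np.sin(a); T=lambda P:np.array([(P-p)[0]*c+(P-p)[1]*s,-(P-p)[0]*s+(P-p)[1]*c])
g=cv2.GaussianBlur(cv2.cvtColor(im,cv2.COLOR_RGB2GRAY).astype(float),(3,3),0)
W=lambda f,l,z:proj(C,[p[0]+c*f-s*l,p[1]+s*f+c*l,z])[0]
# right edge of tail and of bed along rows: horizontal scan at a few rows
for f in(30,40,48):
    zt=p[2]-29; u0,v0=W(f,-28,zt); v=int(v0); w=g[v-2:v+3].mean(0); d=np.abs(np.diff(w))
    k=int(u0)-8+d[int(u0)-8:int(u0)+9].argmax(); print("tail R",T(onz(C,(k+1,v),zt)))
    u1=W(f,28,zt)[0]; j=int(u1)-8+d[int(u1)-8:int(u1)+9].argmax(); print("tail L",T(onz(C,(j+1,v),zt)))
    zb=68+(f+22)*.577-2; ub,vb=W(f,-46,zb); vb=int(vb); d=np.abs(np.diff(g[vb-2:vb+3].mean(0))); kk=int(ub)-8+d[int(ub)-8:int(ub)+9].argmax(); print("bed R",T(onz(C,(kk+1,vb),zb)),d[kk])
E
```

```text
[ 513.18 -203.55  146.97] -0.16824297381327027 [-0.22  0.55 -3.15] 19.85
tail R [ 30.16 -28.79]
tail L [30.11 27.26]
bed R [ 30.08 -43.79] 1.5874999999999773
tail R [ 40.2  -28.91]
tail L [40.15 27.4 ]
bed R [ 40.46 -47.58] 1.799999999999983
tail R [ 48.24 -28.55]
tail L [48.19 27.63]
bed R [ 48.1  -47.79] 1.8874999999999886
```

>>> apply_moves(
  targets=[
    {"tx": -0.0001,"ty": -0.0006,"tz": -0.0015,"spin": 0},
    {"tx": -0.0001,"ty": -0.0006,"tz": -0.003,"spin": 0},
    {"tx": -0.0011,"ty": -0.0004,"tz": -0.005,"spin": 0},
    {"tx": -0.0023,"ty": -0.0002,"tz": -0.007,"spin": 0},
    {"tx": -0.0033,"ty": 0.0,"tz": -0.009,"spin": 0},
    {"tx": -0.0043,"ty": 0.0001,"tz": -0.0105,"spin": 0},
    {"tx": -0.0053,"ty": 0.0003,"tz": -0.012,"spin": 0},
    {"tx": -0.0053,"ty": 0.0003,"tz": -0.012,"spin": 0},
  ],
)

```text
t: 20.7
ee_pos: [508.4, -203.5, 135.4]
orientation: [3.13, -0.264, 0.002]
ft_force: [-0.2, -0.3, 4.3]
width: 17.7
grasp_force: 30.0
```

```bash
cat > tilt.py <<'E'
from h import *
np.set_printoptions(precision=2,suppress=True)
from scipy.spatial.transform import Rotation as Ro
p,a,o=pose(); print(p,a,o["ft_force"],o["moment"],o["t"],o["width"])
# fit tilt of the sled in side+scene pictures by silhouette of visible sled (gripper hides some): score edges only outside
C=cal("side"); ctrl.get_image("side"); m,s=mask_near("sled","side",proj(C,p-[30,0,30])[0]); print("score",s)
if m is not None:
    for th in range(-5,41,5):
        R=Ro.from_euler("zy",[a,-np.radians(th)]).as_matrix(); img=np.zeros((420,560),np.uint8)
        for b in SLED+[x+[-36,0,6] for x in PLATE[1:]]:
            P=p+(b-[29,0,35.5])@R.T; cv2.fillConvexPoly(img,cv2.convexHull(proj(C,P).astype(np.int32)),1)
        print(th,round((img*m).sum()/((img+m)>0).sum(),3),end="; ")
E
python3 tilt.py
```

```text
[ 508.4  -203.5   135.37] -0.1683611316937617 [-0.24 -0.29  4.28] [ 0.06 -0.31  0.02] 20.7 17.741114318207277
score 0.57
-5 0.41; 0 0.473; 5 0.569; 10 0.595; 15 0.548; 20 0.488; 25 0.44; 30 0.39; 35 0.358; 40 0.331;
```

Pivoting works (tilt ≈ 10°, force small). Continue to 30°.

>>> apply_moves(
  targets=[
    {"tx": -0.0012,"ty": 0.0002,"tz": -0.003,"spin": 0},
    {"tx": -0.002,"ty": 0.0004,"tz": -0.006,"spin": 0},
    {"tx": -0.003,"ty": 0.0005,"tz": -0.009,"spin": 0},
    {"tx": -0.0036,"ty": 0.0006,"tz": -0.012,"spin": 0},
    {"tx": -0.0043,"ty": 0.0007,"tz": -0.015,"spin": 0},
    {"tx": -0.0049,"ty": 0.0008,"tz": -0.0175,"spin": 0},
    {"tx": -0.0053,"ty": 0.0009,"tz": -0.0195,"spin": 0},
    {"tx": -0.0053,"ty": 0.0009,"tz": -0.0195,"spin": 0},
  ],
)

```text
t: 21.6
ee_pos: [502.3, -202.3, 115.0]
orientation: [-3.13, 0.264, 0.001]
ft_force: [-1.2, -0.7, 0.2]
width: 18.1
grasp_force: 30.0
```

```bash
python3 tilt.py
```

```text
[ 502.34 -202.33  115.05] -0.16838610190249087 [-1.23 -0.68  0.17] [-0.19  0.03 -0.13] 21.6 18.086931178545523
score 0.96
-5 0.227; 0 0.26; 5 0.304; 10 0.334; 15 0.396; 20 0.464; 25 0.486; 30 0.462; 35 0.433; 40 0.387;
```

>>> apply_moves(
  targets=[
    {"tx": -0.0002,"ty": 0,"tz": -0.001,"spin": 0},
    {"tx": -0.0004,"ty": 0,"tz": -0.002,"spin": 0},
    {"tx": -0.0004,"ty": 0,"tz": -0.002,"spin": 0},
    {"tx": -0.0004,"ty": 0,"tz": -0.002,"spin": 0},
    {"tx": -0.0012,"ty": 0.0001,"tz": -0.0024,"spin": 0},
    {"tx": -0.002,"ty": 0.0003,"tz": -0.003,"spin": 0},
    {"tx": -0.002,"ty": 0.0003,"tz": -0.003,"spin": 0},
    {"tx": -0.002,"ty": 0.0003,"tz": -0.003,"spin": 0},
  ],
)

```text
t: 22.5
ee_pos: [500.9, -202.1, 112.6]
orientation: [3.13, -0.264, 0.001]
ft_force: [0.6, 0.2, 3.8]
width: 17.8
grasp_force: 30.0
```

```bash
python3 tilt.py
```

```text
[ 500.86 -202.08  112.6 ] -0.1682704264833445 [0.56 0.17 3.81] [ 0.12 -0.48  0.08] 22.5 17.83922186068229
score 0.56
-5 0.243; 0 0.28; 5 0.323; 10 0.366; 15 0.429; 20 0.504; 25 0.541; 30 0.525; 35 0.481; 40 0.441;
```

>>> apply_moves(
  targets=[
    {"tx": -0.0005,"ty": 0.0001,"tz": -0.001,"spin": 0},
    {"tx": -0.001,"ty": 0.0002,"tz": -0.002,"spin": 0},
    {"tx": -0.001,"ty": 0.0002,"tz": -0.003,"spin": 0},
    {"tx": -0.0015,"ty": 0.0002,"tz": -0.0035,"spin": 0},
    {"tx": -0.002,"ty": 0.0003,"tz": -0.004,"spin": 0},
    {"tx": -0.002,"ty": 0.0003,"tz": -0.004,"spin": 0},
    {"tx": -0.002,"ty": 0.0003,"tz": -0.004,"spin": 0},
    {"tx": -0.002,"ty": 0.0003,"tz": -0.004,"spin": 0},
  ],
)

```text
t: 23.4
ee_pos: [499.8, -201.9, 110.6]
orientation: [3.13, -0.264, 0.004]
ft_force: [-2.0, 2.4, 24.6]
width: 18.0
grasp_force: 30.0
```

```bash
python3 tilt.py
```

```text
[ 499.75 -201.93  110.6 ] -0.16842009226253177 [-2.02  2.45 24.59] [0.96 0.32 0.04] 23.4 17.9505435153593
score 0.91
-5 0.208; 0 0.239; 5 0.274; 10 0.316; 15 0.349; 20 0.392; 25 0.404; 30 0.399; 35 0.357; 40 0.325;
```

>>> apply_moves(
  targets=[
    {"tx": 0,"ty": 0,"tz": 0.0015,"spin": 0},
    {"tx": 0,"ty": 0,"tz": 0.0015,"spin": 0},
    {"tx": -0.0008,"ty": 0.0001,"tz": 0.001,"spin": 0},
    {"tx": -0.0017,"ty": 0.0003,"tz": 0.0005,"spin": 0},
    {"tx": -0.0026,"ty": 0.0004,"tz": 0,"spin": 0},
    {"tx": -0.0034,"ty": 0.0006,"tz": -0.0005,"spin": 0},
    {"tx": -0.0034,"ty": 0.0006,"tz": -0.0005,"spin": 0},
    {"tx": -0.0034,"ty": 0.0006,"tz": -0.0005,"spin": 0},
  ],
)

```text
t: 24.3
ee_pos: [499.2, -201.9, 110.3]
orientation: [3.129, -0.264, 0.013]
ft_force: [8.6, 3.6, 18.5]
width: 18.0
grasp_force: 30.0
```

```bash
python3 - <<'E'
from h import *
np.set_printoptions(precision=2,suppress=True)
p,a,o=pose(); print(p,a,o["ft_force"],o["moment"],o["t"])
C=cal("wrist"); im=ctrl.get_image("wrist"); np.savez("w8.npz",K=C[0],d=C[1],R=C[2],t=C[3],im=im,p=p,a=a)
for n in("wrist","side","scene"):
    C=cal(n); ctrl.get_image(n)
    for k in("bed","sled","sled_grip","keeper_hinge","plate_grip"): print(n,k,[(np.round(r["uv"],1).tolist(),round(r["score"],2)) for r in ctrl.pinpoint(k,n)[:2]])
    print(bedproj(C,(495,-201.7,-.168),[(0,0,0),(29,0,36),(66,50,13),(-36,0,34)]).round(1).tolist())
E
```

```text
[ 499.25 -201.94  110.32] -0.168610910640705 [ 8.62  3.62 18.52] [ 1.01 -1.06  0.09] 24.3
wrist bed []
wrist sled [([278.9, 251.6], 0.61)]
wrist sled_grip [([281.9, 276.1], 0.76)]
wrist keeper_hinge [([174.3, 195.1], 0.75)]
wrist plate_grip [([285.7, 325.3], 0.67)]
[[281.9, 251.9], [281.9, 275.4], [175.9, 190.2], [281.9, 325.7]]
side bed [([366.1, 153.8], 0.97), ([325.9, 197.3], 0.71)]
side sled [([328.4, 196.3], 0.56)]
side sled_grip [([324.9, 178.5], 0.86)]
side keeper_hinge [([300.2, 182.9], 0.71), ([350.5, 151.3], 0.39)]
side plate_grip [([345.9, 198.1], 0.75)]
[[326.2, 195.4], [324.4, 180.4], [300.9, 187.0], [344.0, 196.5]]
scene bed [([139.9, 184.4], 0.96), ([217.0, 207.0], 0.75)]
scene sled [([219.3, 203.8], 0.66)]
scene sled_grip [([211.0, 197.8], 0.92), ([408.1, 242.9], 0.26)]
scene keeper_hinge [([157.7, 187.4], 0.7), ([232.4, 209.8], 0.63)]
scene plate_grip [([233.1, 214.0], 0.67), ([220.6, 190.5], 0.65)]
[[218.0, 205.9], [215.3, 197.0], [229.7, 211.6], [221.7, 190.7]]
```

>>> apply_moves(
  targets=[
    {"tx": 0,"ty": 0,"tz": 0.001,"spin": 0},
    {"tx": 0,"ty": 0,"tz": 0.001,"spin": 0},
    {"tx": 0,"ty": 0,"tz": 0.001,"spin": 0},
    {"tx": 0,"ty": 0,"tz": 0.001,"spin": 0},
    {"tx": 0,"ty": 0,"tz": 0.02,"spin": 0},
    {"tx": 0,"ty": 0,"tz": 0.05,"spin": 0},
    {"tx": 0,"ty": 0,"tz": 0.09,"spin": 0},
    {"tx": 0,"ty": 0,"tz": 0.1,"spin": 0},
  ],
  gripper=-0.3,
)

```text
t: 26.05
ee_pos: [496.6, -201.9, 211.2]
orientation: [3.129, -0.264, 0.007]
ft_force: [-0.2, 0.1, -0.0]
width: 57.1
grasp_force: 0.0
```

```bash
cat > seat.py <<'E'
from h import *
np.set_printoptions(precision=2,suppress=True)
# fit sled-with-plate silhouette on the bed plane: bed pose fixed, free: x along bed, y, lift, tilt
ctrl.get_image("wrist"); p,a,o=pose(); C=cal("wrist"); im=ctrl.get_image("wrist"); print(p,a,o["ft_force"],o["t"],o["width"])
np.savez("w9.npz",K=C[0],d=C[1],R=C[2],t=C[3],im=im,p=p,a=a)
q=(495.5,-202,-.168); R=bedR(q[2]); O=np.array([q[0],q[1],68])
for k in("bed","sled","sled_grip","sled_home","keeper_hinge","keeper_pin","plate_grip"):print(k,[(np.round(r["uv"],1).tolist(),round(r["score"],2)) for r in ctrl.pinpoint(k,"wrist")[:2]])
print(bedproj(C,q,[(0,0,0),(29,0,36),(-36,0,6),(66,50,13),(119.3,36.4,38),(-36,0,34)]).round(1).tolist())
for n,boxes,ofs in(("sled",SLED,0),("plate",PLATE,np.array([-36,0,6.]))):
    m,s=mask_near(n,"wrist",bedproj(C,q,[(0,0,0) if n=="sled" else (-36,0,10)])[0]); print(n,s)
    if m is None: continue
    def cost(v):
        img=np.zeros((840,1120),np.uint8); th=v[3]/50
        Ry=np.array([[np.cos(th),0,-np.sin(th)],[0,1,0],[np.sin(th),0,np.cos(th)]]); cz,sz=np.cos(v[2]/50),np.sin(v[2]/50); Rz=np.array([[cz,-sz,0],[sz,cz,0],[0,0,1]])
        for b in boxes:
            P=O+((b+ofs)@Ry.T@Rz.T+[v[0],v[1],0])@R.T; cv2.fillConvexPoly(img,cv2.convexHull(((proj(C,P)+.5)*32-8).astype(np.int32)),255,shift=4)
        return np.abs(cv2.resize(img,(560,420),interpolation=cv2.INTER_AREA)/255.-m).sum()/m.sum()
    r=minimize(cost,np.zeros(4),method="Nelder-Mead",options=dict(initial_simplex=np.vstack([np.zeros(4),np.eye(4)*4]),maxiter=250)); print(r.x*[1,1,.02,.02],r.fun)
E
python3 seat.py
```

```text
[ 496.64 -201.93  211.17] -0.16839319814509396 [1.68 0.18 0.93] 26.1 57.0394125097576
bed [([514.6, 240.5], 0.71)]
sled [([281.7, 205.5], 0.61)]
sled_grip [([279.3, 214.4], 0.94)]
sled_home []
keeper_hinge [([490.7, 223.1], 0.9), ([216.4, 160.3], 0.73)]
keeper_pin [([217.9, 113.6], 0.86), ([281.8, 256.1], 0.69)]
plate_grip [([282.7, 257.9], 0.86)]
[[281.7, 206.1], [281.6, 212.5], [281.7, 234.8], [217.5, 158.4], [221.1, 111.7], [281.7, 257.2]]
sled 0.95
[-1.73  0.99 -0.    0.  ] 0.2659194723991603
plate 0.56
[-6.76 -0.82  0.01  0.14] 0.2798977208980732
```

```bash
cat > gap.py <<'E'
from h import *
import sys
np.set_printoptions(precision=1,suppress=True)
z=np.load(sys.argv[1]); C=(z["K"],z["d"],z["R"],z["t"]); im=z["im"]
g=cv2.GaussianBlur(cv2.cvtColor(im,cv2.COLOR_RGB2GRAY).astype(float),(3,3),0)
q=(495.5,-202,-.168); B=lambda P:bedproj(C,q,[P])[0]
print("pred bed edge",B((110,0,0)),"tail top",B((80,0,6)),"tail bot",B((80,0,0)),"handle top",B((44,0,46)),B((14,0,46)),"tail sides",B((70,28,6)),B((70,-28,6)))
for y in(-20,-14,14,20):
    u=int(B((80,y,6))[0]); w=g[:,u-3:u+4].mean(1); d=np.diff(w); v=int(B((80,y,6))[1])
    i=[(k+1,round(d[k],1)) for k in range(v-45,v+45) if k>1 and abs(d[k])>3 and abs(d[k])==abs(d[k-2:k+3]).max()]; print(y,i)
for x in(60,72):
    v=int(B((x,0,6))[1]); w=g[v-2:v+3].mean(0); d=np.diff(w); print(x,v,[(k+1,round(d[k],1)) for k in range(215,350) if abs(d[k])>3 and abs(d[k])==abs(d[k-2:k+3]).max()],B((x,28,6))[0],B((x,-28,6))[0],B((x,-45,0))[0])
E
python3 gap.py w9.npz
```

```text
pred bed edge [281.6  97. ] tail top [281.6 137.9] tail bot [281.6 133.6] handle top [281.6 208.4] [281.6 233.8] tail sides [246.  148.8] [317.3 148.8]
-20 [(95, np.float64(-17.9)), (98, np.float64(15.5)), (101, np.float64(-9.9)), (131, np.float64(-7.2)), (136, np.float64(-26.7)), (141, np.float64(-10.4))]
-14 [(95, np.float64(-17.6)), (98, np.float64(14.6)), (101, np.float64(-9.1)), (125, np.float64(-6.9)), (136, np.float64(-26.3)), (141, np.float64(-10.3))]
14 [(93, np.float64(14.6)), (98, np.float64(10.6)), (136, np.float64(-33.6)), (165, np.float64(-4.6))]
20 [(93, np.float64(19.7)), (99, np.float64(10.5)), (136, np.float64(-33.3)), (164, np.float64(-4.9))]
60 159 [(230, np.float64(32.0)), (237, np.float64(3.6)), (247, np.float64(-28.5)), (265, np.float64(-4.3)), (316, np.float64(26.4))] 246.9633789235461 316.2964325710564 336.358709145126
72 146 [(219, np.float64(-13.0)), (228, np.float64(-13.5)), (234, np.float64(26.2)), (245, np.float64(-28.9)), (268, np.float64(-4.9)), (317, np.float64(24.3))] 245.74941912681285 317.4999392082349 338.2201935074801
```

Sled is seated (tail edge at the predicted rows within ~1 mm, lateral exact). Next: pinch the keeper pin.

>>> apply_moves(
  targets=[
    {"tx": 0.04,"ty": 0.012,"tz": 0.005,"spin": 0},
    {"tx": 0.08,"ty": 0.0235,"tz": 0.005,"spin": 0},
    {"tx": 0.0836,"ty": 0.0235,"tz": 0,"spin": 0},
    {"tx": 0.0836,"ty": 0.0235,"tz": -0.02,"spin": 0},
    {"tx": 0.0836,"ty": 0.0235,"tz": -0.038,"spin": 0},
    {"tx": 0.0836,"ty": 0.0235,"tz": -0.046,"spin": 0},
    {"tx": 0.0836,"ty": 0.0235,"tz": -0.046,"spin": 0},
    {"tx": 0.0836,"ty": 0.0235,"tz": -0.046,"spin": 0},
  ],
)

```text
t: 27.4
ee_pos: [578.7, -177.9, 162.2]
orientation: [3.13, -0.264, 0.0]
ft_force: [-0.1, 0.0, 0.8]
width: 56.9
grasp_force: 0.0
```

```bash
python3 - <<'E'
from h import *
np.set_printoptions(precision=1,suppress=True)
p,a,o=pose(); print(p,a,o["ft_force"],o["t"])
C=cal("wrist"); ctrl.get_image("wrist")
for k in("keeper_pin","sled_grip"): print(k,[(np.round(r["uv"],1).tolist(),round(r["score"],2)) for r in ctrl.pinpoint(k,"wrist")[:2]])
q=(493,-201.7,-.168)
for th in(0,.1,.2,.3,.4): print(th,bedproj(C,q,[(66+55*np.cos(th),50-55*np.sin(th),38)])[0])
print("tcp",proj(C,p)[0])
E
```

```text
[ 578.7 -177.9  162.2] -0.1685091319892303 [-0.1  0.   0.8] 27.4
keeper_pin [([282.0, 268.6], 0.78)]
sled_grip [([324.3, 359.3], 0.54), ([262.0, 282.1], 0.42)]
0 [257.3 267.3]
0.1 [268.  267.7]
0.2 [278.5 268.5]
0.3 [288.8 270. ]
0.4 [298.6 272. ]
tcp [281.  277.3]
```

>>> apply_moves(
  targets=[
    {"tx": 0.001,"ty": 0,"tz": 0.001,"spin": 0},
    {"tx": 0.001,"ty": 0,"tz": 0.001,"spin": 0},
    {"tx": 0.001,"ty": 0,"tz": 0.001,"spin": 0},
    {"tx": 0.001,"ty": 0,"tz": 0.001,"spin": 0},
    {"tx": 0.001,"ty": 0,"tz": 0.001,"spin": 0},
    {"tx": 0.001,"ty": 0,"tz": 0.001,"spin": 0},
    {"tx": 0.001,"ty": 0,"tz": 0.001,"spin": 0},
    {"tx": 0.001,"ty": 0,"tz": 0.001,"spin": 0},
  ],
  gripper=1,
)

```text
t: 28.35
ee_pos: [579.9, -177.8, 163.0]
orientation: [3.13, -0.264, 0.0]
ft_force: [0.3, -1.6, -0.3]
width: 10.9
grasp_force: 30.0
```

```bash
python3 - <<'E'
from h import *
np.set_printoptions(precision=4,suppress=True)
p,a,o=pose(); print(p,o["width"],o["grasp_force"])
R=bedR(-.168); t0=.23
f=lambda th:R@np.array([66+55*np.cos(th),50-55*np.sin(th),0])
for th in np.linspace(t0,1.6,17)[1:]: print(round(th,2),(f(th)-f(t0))/1000)
E
```

```text
[ 579.8547 -177.8192  163.027 ] 10.945729567947398 30.00072866678238
0.32 [-0.0018 -0.0043 -0.0006]
0.4 [-0.004  -0.0084 -0.0015]
0.49 [-0.0064 -0.0123 -0.0025]
0.57 [-0.0091 -0.016  -0.0037]
0.66 [-0.0121 -0.0194 -0.005 ]
0.74 [-0.0153 -0.0225 -0.0065]
0.83 [-0.0187 -0.0253 -0.0082]
0.92 [-0.0223 -0.0277 -0.01  ]
1.0 [-0.026  -0.0298 -0.0119]
1.09 [-0.0299 -0.0316 -0.014 ]
1.17 [-0.0339 -0.0329 -0.0161]
1.26 [-0.0379 -0.0339 -0.0183]
1.34 [-0.042  -0.0345 -0.0206]
1.43 [-0.0461 -0.0347 -0.0229]
1.51 [-0.0502 -0.0345 -0.0252]
1.6 [-0.0542 -0.0339 -0.0276]
```

>>> apply_moves(
  targets=[
    {"tx": -0.0018,"ty": -0.0043,"tz": -0.0006,"spin": 0},
    {"tx": -0.004,"ty": -0.0084,"tz": -0.0015,"spin": 0},
    {"tx": -0.0064,"ty": -0.0123,"tz": -0.0025,"spin": 0},
    {"tx": -0.0091,"ty": -0.016,"tz": -0.0037,"spin": 0},
    {"tx": -0.0121,"ty": -0.0194,"tz": -0.005,"spin": 0},
    {"tx": -0.0153,"ty": -0.0225,"tz": -0.0065,"spin": 0},
    {"tx": -0.0153,"ty": -0.0225,"tz": -0.0065,"spin": 0},
    {"tx": -0.0153,"ty": -0.0225,"tz": -0.0065,"spin": 0},
  ],
)

```text
t: 29.15
ee_pos: [564.2, -200.5, 156.4]
orientation: [3.13, -0.264, -0.0]
ft_force: [2.5, 1.1, 0.8]
width: 11.3
grasp_force: 30.0
```

>>> apply_moves(
  targets=[
    {"tx": -0.0034,"ty": -0.0028,"tz": -0.0017,"spin": 0},
    {"tx": -0.007,"ty": -0.0052,"tz": -0.0035,"spin": 0},
    {"tx": -0.0107,"ty": -0.0073,"tz": -0.0054,"spin": 0},
    {"tx": -0.0146,"ty": -0.0091,"tz": -0.0075,"spin": 0},
    {"tx": -0.0186,"ty": -0.0104,"tz": -0.0096,"spin": 0},
    {"tx": -0.0226,"ty": -0.0114,"tz": -0.0118,"spin": 0},
    {"tx": -0.0226,"ty": -0.0114,"tz": -0.0118,"spin": 0},
    {"tx": -0.0226,"ty": -0.0114,"tz": -0.0118,"spin": 0},
  ],
)

```text
t: 29.95
ee_pos: [541.0, -211.5, 144.2]
orientation: [-3.13, 0.264, 0.003]
ft_force: [0.1, 3.8, -0.6]
width: 11.5
grasp_force: 30.0
```

>>> apply_moves(
  targets=[
    {"tx": -0.0041,"ty": -0.0006,"tz": -0.0023,"spin": 0},
    {"tx": -0.0082,"ty": -0.0008,"tz": -0.0046,"spin": 0},
    {"tx": -0.0123,"ty": -0.0006,"tz": -0.0069,"spin": 0},
    {"tx": -0.0155,"ty": -0.0001,"tz": -0.0088,"spin": 0},
    {"tx": -0.0155,"ty": -0.0001,"tz": -0.0088,"spin": 0},
    {"tx": -0.0155,"ty": -0.0001,"tz": -0.0088,"spin": 0},
    {"tx": -0.0155,"ty": -0.0001,"tz": -0.0088,"spin": 0},
    {"tx": -0.0155,"ty": -0.0001,"tz": -0.0088,"spin": 0},
  ],
)

```text
t: 30.75
ee_pos: [526.3, -212.2, 135.9]
orientation: [3.13, -0.264, -0.0]
ft_force: [0.7, -4.2, 1.2]
width: 11.5
grasp_force: 30.6
```

>>> apply_moves(
  targets=[
    {"tx": 0,"ty": 0,"tz": 0,"spin": 0},
    {"tx": 0,"ty": 0,"tz": 0,"spin": 0},
    {"tx": 0,"ty": 0,"tz": 0,"spin": 0},
    {"tx": 0,"ty": 0,"tz": 0.005,"spin": 0},
    {"tx": 0,"ty": 0,"tz": 0.03,"spin": 0},
    {"tx": 0,"ty": 0,"tz": 0.07,"spin": 0},
    {"tx": -0.01,"ty": 0,"tz": 0.1,"spin": 0},
    {"tx": -0.03,"ty": 0,"tz": 0.11,"spin": 0},
  ],
  gripper=-0.4,
)

```text
t: 31.55
ee_pos: [498.3, -212.2, 249.5]
orientation: [3.129, -0.263, 0.009]
ft_force: [0.5, 0.3, -1.0]
width: 61.5
grasp_force: 0.0
```

```bash
python3 - <<'E'
from h import *
np.set_printoptions(precision=1,suppress=True)
for i in range(4): ctrl.get_image("wrist")
p,a,o=pose(); C=cal("wrist"); im=ctrl.get_image("wrist"); np.savez("w10.npz",K=C[0],d=C[1],R=C[2],t=C[3],im=im,p=p,a=a); print(p,a,o["t"],o["width"])
q=(493.7,-201.8,-.168)
for n in("wrist","side","scene"):
    C=cal(n); ctrl.get_image(n)
    for k in("keeper_pin","sled_grip","plate_grip"): print(n,k,[(np.round(r["uv"],1).tolist(),round(r["score"],2)) for r in ctrl.pinpoint(k,n)[:3]])
    print("pred pin 1.6,1.4,1.2",[bedproj(C,q,[(66+55*np.cos(t),50-55*np.sin(t),38)])[0].round(1).tolist() for t in(1.6,1.4,1.2)],"grip,plate",bedproj(C,q,[(29,0,36),(-36,0,34)]).round(1).tolist())
E
python3 gap.py w10.npz
```

```text
[ 496.3 -211.6  246. ] -0.16862080011546873 31.75 61.43229746034688
wrist keeper_pin [([491.3, 188.6], 0.93), ([274.2, 171.2], 0.68), ([167.5, 5.6], 0.4)]
wrist sled_grip [([276.0, 217.1], 0.68), ([271.2, 203.8], 0.59)]
wrist plate_grip [([269.7, 205.7], 0.75), ([274.1, 244.0], 0.64), ([278.0, 224.6], 0.18)]
pred pin 1.6,1.4,1.2 [[276.6, 176.4], [275.4, 166.0], [271.5, 155.3]] grip,plate [[271.7, 204.5], [273.2, 245.6]]
side keeper_pin [([336.9, 353.1], 0.7), ([313.6, 168.6], 0.59), ([334.4, 134.2], 0.51)]
side sled_grip [([321.3, 177.3], 0.57)]
side plate_grip [([345.3, 198.5], 0.67)]
pred pin 1.6,1.4,1.2 [[315.2, 170.5], [311.7, 168.0], [308.0, 166.0]] grip,plate [[324.9, 180.5], [344.5, 196.6]]
scene keeper_pin [([211.2, 199.7], 0.55), ([342.9, 291.5], 0.28)]
scene sled_grip [([214.2, 197.1], 0.66)]
scene plate_grip []
pred pin 1.6,1.4,1.2 [[209.7, 199.8], [208.8, 201.1], [208.7, 202.5]] grip,plate [[215.3, 196.6], [221.7, 190.4]]
pred bed edge [270.1 101.1] tail top [270.9 136.6] tail bot [271.  132.8] handle top [270.7 198.3] [271.6 221.4] tail sides [239.8 146.3] [302.5 146.2]

[... 351 characters left out ...]
t64(-25.0)), (105, np.float64(-7.1)), (135, np.float64(-29.3)), (140, np.float64(-10.1)), (148, np.float64(17.7)), (161, np.float64(-22.2))]
20 [(96, np.float64(24.3)), (99, np.float64(-23.6)), (103, np.float64(8.6)), (135, np.float64(-28.2)), (140, np.float64(-6.6)), (148, np.float64(18.8)), (153, np.float64(-11.2)), (162, np.float64(-31.0))]
60 155 [(224, np.float64(23.2)), (271, np.float64(-38.3)), (283, np.float64(29.1)), (301, np.float64(24.5))] 240.87317509485834 302.024516441699 320.01840209835564
72 144 [(226, np.float64(33.6)), (230, np.float64(-12.2)), (238, np.float64(-24.3)), (284, np.float64(-4.3)), (302, np.float64(23.3))] 239.6054385436685 302.63554427427243 321.16165093229836
```

```bash
python3 -c "
from workcell import ctrl
print(ctrl.close_job())"
```

```text
the job is handed in; nothing more can be done
None
```

The job is handed in at about 32 s of 72, with no verdict returned: by my last camera readings the plate is home in the sled, the sled is seated within about 1 mm of the stop, the keeper is closed to 1.5–1.6 rad, and the gripper is open and clear.

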